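# Put the parrot's foraging cube back together

## Robot

A 7-joint arm with a two-finger parallel gripper is mounted at the origin on the work surface. World frame = base frame: x ahead of the robot, y to its left, z up, the work surface at z = 0. Lengths are in m, angles in rad, forces in N, time in s.
With the tool pointing down it reaches from about 0.425 to 0.925 m from the base axis. Payload 6.8 kg.
Tool frame: the origin (TCP) lies midway between the tips of the shut fingers; the grasp point (between the pads) lies 19 mm behind it (bot.hold_point_z is the distance from the TCP to the grasp point, in m); z points along the fingers, y is the line along which they close (so a half turn about z gives the same grasp; the last joint's range is limited). The gripper opens to 85 mm and grips with 20 to 120 N. Pads are 22 mm wide; open, the fingers measure 114 mm over their backs; the gripper's body (76 mm by 85 mm) begins 54 mm behind the grasp point. The pads swing forward as they close: fully open they stand 13 mm farther back than shut.
Start: joints at [1.021, 0.477, 0.022, 1.555, -0.011, 1.109, -0.083], TCP at [0.289, -0.61, 0.231] pointing down, gripper open.
Joint ranges: [-2.96, 2.96], [-0.34, 2.1], [-1.41, 1.46], [0.24, 2.44], [-1.37, 4.51], [0.17, 1.92], [-2.96, 2.96]. Speed limits (rad/s): [2.39, 2.39, 3.14, 3.14, 3.14, 3.14, 3.14].

## Interface

Orientations are given as a unit quaternion [w, x, y, z].
In Python, from station import bot gives the robot as it stands. The module is installed in compiled form; this text tells all that it offers.
- The arm moves only by the tool step_arm, never from a script. Its argument "increments" is a list that holds one entry, the list of rows, each a list of 7 numbers: the opening, from -1 (shut) to 1 (fully open), then the shift along the tool's x, y, z in mm, then the turn, a rotation vector about the tool's x, y, z in degrees. In form: [[[grip, x, y, z, ax, ay, az], ...]]. A call has 1 to 10 rows; each row is the pose to reach, as a shift and turn from the pose commanded when the call began, along the tool's axes at that moment; what a row does not reach only later rows make up. A row lasts 1/12 s, in which the tool goes at most 41.7 mm and 7.16 degrees, less where a joint would pass 70% of its speed; a pose out of reach is approached as far as the arm can. A call with a gripper value outside its range is refused whole. The fingers move at their own pace and stop on an object; "force" is the grip in N (left out, the last holds). Time passes only in rows, so rows that repeat a pose let the fingers close. It gives the time, the measured TCP pose, the force, the opening and the grip force at its end, in the units of the state.
- bot.get_obs(): the state, without advancing time (a new reading comes with each control period).
- bot.read_camera(name): name is "scene" or "top" or "wrist"; returns a dict with "image" (400x640x3 uint8, red, green, blue), "camera_matrix" (3x3 intrinsics, pixels), "dist" ([k1, k2, p1, p2, k3] as OpenCV has them; the pictures are not rectified), "R" (3x3) and "t" (3): a world point X has camera coordinates R X + t. Camera axes: x right, y down, z forward; pixel columns grow to the right and rows downward; lengths in m; the calibration is good to about 2 mm. A picture is of the moment at which its call begins. There is no depth.
- bot.hand_in(): hands the job in; it is judged then, once.
The state is a dict: "t": time; "q": joint angles; "joint_vel": joint speeds; "joint_torque": joint torques, N m; "eef_pos": TCP position; "tool_rot": TCP orientation; "contact_force": force on the tool from outside, world axes, zero at the start; "torque": the same for the moment, N m; "gripper_width": opening from 0.0 (shut) to 1.0 (fully open); "grasp_force": force on a finger pad.
Only numpy, scipy, OpenCV 4.12 (cv2) and the standard library are available. Lean on these libraries where they do the work, as an engineer would, in place of code of your own. Each camera call takes 0.05 s, during which the arm holds its last target. There are 200 camera calls.

## Task

Put the parrot's foraging cube back together after the wash: first clear every toy on the cork mat (red knot, steel bell, green cup, whichever are there) into the yellow tray, then lift the seed pot by its handle off the cube and set it down gently and upright, wholly on the cork mat. Then slide every orange panel from the white drying rack down into the cube's blue slots, one to a slot, each fully home. Never tip the pot and leave the other things on the shelf where they are.

Things in the scene. Friction and masses are not known exactly. Their poses are not given: they have to be found in the camera images.
- pot: Lidded steel seed pot, round, 104 mm across, 82 mm high at the lid, 0.45 kg, with a fixed arched handle over the top. Starts standing on the rims of the cube, bottom 68 mm above the shelf. Origin: centre of its underside, z up; the handle's arch runs along its y axis.
- pot_grip (a point): Centre of the black grip of the pot's handle, 119 mm above the pot's underside. The grip is a bar 16 mm wide (pot x), 50 mm long (pot y), 14 mm high; 37 mm free above the lid.
- mat: Square cork mat, 160 x 160 mm, 4 mm thick, fixed. Origin: centre of its underside, on the shelf; x and y along its edges.
- cube: Foraging cube: fixed, open-topped clear acrylic box, 160 mm (x) by 94 mm (y), 68 mm high, with a small closed door on the -x face (not used). Inside, blue ribs on the two long walls form three upright slots across the box, 50 mm apart along its x. Origin: centre of its underside.
- cube_slot0 (a point): Centre of the bottom of slot 0 of the cube, on the inner floor 5 mm above the shelf. The slot is 8 mm wide (x, between ribs), 84 mm long (y), 63 mm deep, with 4 mm sloped lead-ins at the top; axes as the cube's.
- cube_slot1 (a point): Centre of the bottom of slot 1 of the cube, on the inner floor 5 mm above the shelf. The slot is 8 mm wide (x, between ribs), 84 mm long (y), 63 mm deep, with 4 mm sloped lead-ins at the top; axes as the cube's.
- cube_slot2 (a point): Centre of the bottom of slot 2 of the cube, on the inner floor 5 mm above the shelf. The slot is 8 mm wide (x, between ribs), 84 mm long (y), 63 mm deep, with 4 mm sloped lead-ins at the top; axes as the cube's.
- rack: White drying rack, fixed, 160 mm (x) by 94 mm (y), 45 mm high, floor 5 mm thick, with three 9 mm slots across at x = -50, 0 and +50 mm in its own frame, where the panels stand at the start. Origin: centre of its underside.
- panel1: Orange acrylic panel (two or three are there), 5 mm thick (x), 80 mm wide (y), 80 mm high, with a black grip tab on its top edge: 12 mm thick (x), 30 mm wide (y), 26 mm high, so 106 mm in all, 60 g. Origin: centre of its lower edge, z up. All alike; either face may look forward and any slot will do.
- panel2: Orange acrylic panel (two or three are there), 5 mm thick (x), 80 mm wide (y), 80 mm high, with a black grip tab on its top edge: 12 mm thick (x), 30 mm wide (y), 26 mm high, so 106 mm in all, 60 g. Origin: centre of its lower edge, z up. All alike; either face may look forward and any slot will do.
- panel3: Orange acrylic panel (two or three are there), 5 mm thick (x), 80 mm wide (y), 80 mm high, with a black grip tab on its top edge: 12 mm thick (x), 30 mm wide (y), 26 mm high, so 106 mm in all, 60 g. Origin: centre of its lower edge, z up. All alike; either face may look forward and any slot will do.
- tray: Yellow open tray, fixed, 220 mm (x) by 150 mm (y), 32 mm high, walls and floor 5 mm. Origin: centre of its underside.
- knot: Red wooden knot toy (may be absent): four crossed bars, 50 x 50 mm and 28 mm high, with a central upright post 20 x 20 mm that rises to 64 mm. 60 g. Origin: centre of its underside, z along the post, x and y square to the post's faces.
- bell: Steel bell (may be absent), 50 mm across at the mouth, tapering to a round stem 16 mm across from 40 to 66 mm height. 120 g. Origin: centre of its underside, z along the stem.
- cup: Green ceramic cup without handle (may be absent), about 50 mm across at the rim, 55 mm high. 100 g. Origin: centre of its underside, z up.
- jar: Bystander: amber seed jar, 64 mm across, 100 mm high. Leave alone. Origin: centre of its underside.
- tin: Bystander: blue tin, 74 mm across, 100 mm high. Leave alone. Origin: centre of its underside.
- bead: Bystander: wooden bead, 28 mm across, 22 mm high. Leave alone. Origin: centre of its underside.
There are look-alikes about, which are no part of the job. Leave any purple look-alike of the pot alone.

How it is judged:
On the way, in this order (a step that is already met when the one before it is completed fails the run):
1. every toy lies in the yellow tray (x of knot in the frame of tray between -0.097 and 0.097 m and y of knot in the frame of tray between -0.062 and 0.062 m and z of each of knot, bell, cup in the frame of tray below 0.055 m and linear speed of each of knot, bell, cup below 0.05 m/s and x of bell in the frame of tray between -0.097 and 0.097 m and y of bell in the frame of tray between -0.062 and 0.062 m and x of cup in the frame of tray between -0.097 and 0.097 m and y of cup in the frame of tray between -0.062 and 0.062 m), for 0.2 s.
2. the pot stands upright and released, wholly on the cork mat (x of pot in the frame of mat between -0.031 and 0.031 m and y of pot in the frame of mat between -0.031 and 0.031 m and z of pot in the frame of mat below 0.009 m and angle between pot's own z axis and vertical below 0.1 rad and linear speed of pot below 0.05 m/s and contact force between pot and the fingers below 0.1 N), for 0.2 s.
3. every panel is fully home in a slot of the cube ((distance between panel1 and cube_slot0 below 0.006 m or distance between panel1 and cube_slot1 below 0.006 m or distance between panel1 and cube_slot2 below 0.006 m) and angle between each of panel1, panel2, panel3's own z axis and vertical below 0.12 rad and linear speed of each of panel1, panel2, panel3 below 0.05 m/s and (distance between panel2 and cube_slot0 below 0.006 m or distance between panel2 and cube_slot1 below 0.006 m or distance between panel2 and cube_slot2 below 0.006 m) and (distance between panel3 and cube_slot0 below 0.006 m or distance between panel3 and cube_slot1 below 0.006 m or distance between panel3 and cube_slot2 below 0.006 m)), for 0.2 s.
At the end, for the whole second after the job is handed in: Every toy present lies inside the tray; the pot stands upright and untouched on the mat, centred within 31 mm along both its edges; every panel present is upright in a cube slot, its lower edge's centre within 6 mm of that slot's bottom centre; all at rest (all of step 1 and all of step 2 and all of step 3).
It fails at once if the pot is tipped by more than 0.5 rad (angle between pot's own z axis and vertical above 0.5 rad).
It fails at once if the pot is dropped or slammed on the mat (over 100 N) (contact force between pot and mat above 100 N).
It fails at once if a bystander is moved more than 40 mm (distance of any of jar, tin, bead from where it was at the start of the episode above 0.04 m).
Of knot, bell, cup only 2 to 3 are there at a start; the rules pass over those that are not, and their reading is None.
Of panel1, panel2, panel3 only 2 to 3 are there at a start; the rules pass over those that are not, and their reading is None.
At some moment in a run one of knot, bell, cup may be knocked a few centimetres aside while the robot is not near it.
It also fails if it takes over 210 s, if anything falls off the work surface, if the arm or the gripper's body presses on something with over 40 N, if the wrist force passes 120 N, or if a joint passes its speed limit or range.

## Working session

There is one attempt and no reset: what is moved stays moved. The work goes in short steps, Python scripts to look and compute and a tool call to move; the robot and the scene stay as the last step left them, time stands still between calls to the robot, and variables do not carry over. Pictures are saved under pics/ and viewed, at most 14 in all, crops included, and the job is handed in when it is done.

Besides the shell and the picture viewer there is one more tool, called after "Request:" as name([rows], argument=value, ...), one row to a line, values as JSON. step_arm: Moves the arm, as the interface text tells. Its arguments: {"type":"object","properties":{"increments":{"type":"array"},"force":{"type":"number"}},"required":["increments"]}

```bash
mkdir -p pics; cat > h.py <<'E'
import numpy as np, cv2, pickle
from station import bot
def snap(n,tag):
    d=bot.read_camera(n); cv2.imwrite(f'pics/{tag}.png',d['image'][:,:,::-1]); pickle.dump(d,open(f'pics/{tag}.pkl','wb')); return d
def load(tag): return pickle.load(open(f'pics/{tag}.pkl','rb'))
def ray(d,px):
    p=cv2.undistortPoints(np.array([[px]],float),np.array(d['camera_matrix']),np.array(d['dist']))[0,0]
    R=np.array(d['R']);t=np.array(d['t']); v=R.T@np.array([p[0],p[1],1.]); return -R.T@t, v/np.linalg.norm(v)
def plane(d,px,z):
    o,v=ray(d,px); return o+v*(z-o[2])/v[2]
def two(rs):
    A=np.zeros((3,3));b=np.zeros(3)
    for o,v in rs:
        P=np.eye(3)-np.outer(v,v);A+=P;b+=P@o
    x=np.linalg.solve(A,b); return x,[float(np.linalg.norm((np.eye(3)-np.outer(v,v))@(x-o))) for o,v in rs]
def proj(d,X):
    R=np.array(d['R']);t=np.array(d['t'])
    return cv2.projectPoints(np.atleast_2d(np.array(X,float)),cv2.Rodrigues(R)[0],t,np.array(d['camera_matrix']),np.array(d['dist']))[0][:,0]
def blobs(d,lo,hi,amin=60):
    h=cv2.cvtColor(d['image'],cv2.COLOR_RGB2HSV); m=cv2.inRange(h,lo,hi)
    n,l,s,c=cv2.connectedComponentsWithStats(m)
    return m,l,[(i,*map(int,s[i]),c[i].round(1).tolist()) for i in range(1,n) if s[i][4]>amin]
E
python3 - <<'E'
from h import *
np.set_printoptions(precision=3,suppress=True)
for n in('scene','top','wrist'):
    d=snap(n,n+'0');print(n,-np.array(d['R']).T@np.array(d['t']),np.array(d['R'])[2],d['camera_matrix'][0][0],d['dist'])
print(bot.get_obs())
E
```

```text
scene [1.174 0.135 0.919] [-0.595 -0.136 -0.792] 374.3114643176314 [-0.039  0.     0.     0.     0.   ]
top [ 0.355 -0.006  1.265] [ 0.197  0.004 -0.98 ] 487.49154011965766 [0.046 0.    0.    0.    0.   ]
wrist [ 0.349 -0.583  0.372] [-0.237 -0.109 -0.965] 340.14669183283576 [-0.065  0.     0.     0.     0.   ]
{'t': 0.15, 'q': array([ 1.021,  0.478,  0.022,  1.556, -0.012,  1.109, -0.083]), 'joint_vel': array([ 0.   , -0.003, -0.001, -0.002, -0.001, -0.   , -0.   ]), 'joint_torque': array([  0.003, -59.693,   1.61 , -28.149,   0.013,   0.007,   0.   ]), 'eef_pos': array([ 0.288, -0.61 ,  0.231]), 'tool_rot': array([-0.001,  0.976,  0.219, -0.   ]), 'contact_force': array([-0.574, -0.949,  0.436]), 'torque': array([-0.051,  0.016, -0.005]), 'grasp_force': 0.0, 'gripper_width': 0.998499427573332}
```

View pics/scene0.png

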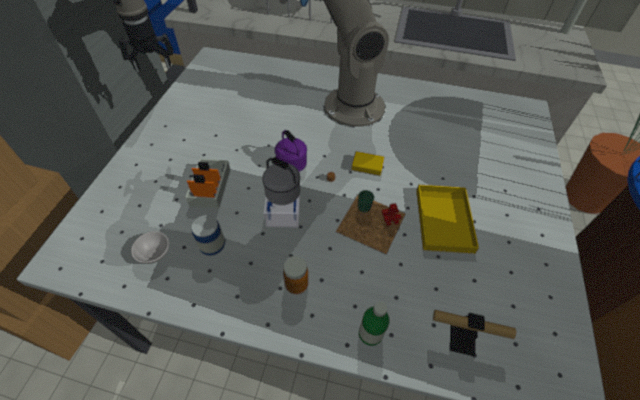

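View pics/top0.png

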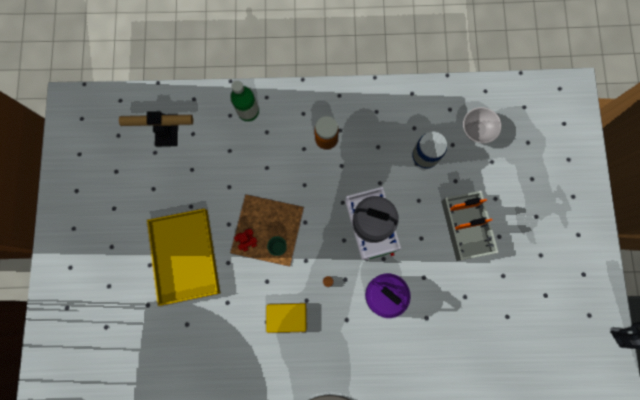

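The scene view shows the mat (370,222), tray (447,218), grey pot (282,180), rack (205,182), purple decoy (291,150). The top view shows 2 toys and 2 panels.
Look-alikes, in top-view pixels:
- **Pot:** grey pot (376,218) is the pot I want. The purple one (388,295) is a decoy.
- **Tray:** yellow open tray (184,256). The yellow block (286,318) is a decoy.
- **Cup:** green cup on the mat (277,246). The green bottle (243,100) is a bystander.
- **Knot:** red knot (245,240). The jar (326,132) and bead (329,281) are bystanders.
- **Panels:** (467,204) and (473,223).

```bash
python3 - <<'E'
from h import *
np.set_printoptions(precision=3,suppress=True)
d=load('top0');im=d['image'][180:310,140:500,::-1]
cv2.imwrite('pics/c1.png',np.vstack([cv2.resize(im[:, :180],(800,578),interpolation=3)[:300*2]]))
cv2.imwrite('pics/c2.png',cv2.resize(im[:,190:],None,fx=4.6,fy=4.6,interpolation=cv2.INTER_CUBIC))
for nm in('top0','scene0'):
    d=load(nm)
    for lab,lo,hi in(('red',(0,150,50),(4,255,255)),('orange',(5,190,120),(14,255,255)),('yellow',(22,150,80),(32,255,255)),('green',(60,100,20),(90,255,255)),('cork',(8,60,60),(19,189,200)),('blue',(108,80,40),(128,255,255)),('dark',(0,0,0),(180,255,28))):
        m,l,b=blobs(d,lo,hi,25);print(nm,lab,b)
        if lab in('cork','yellow'):
            for x in b:
                if x[5]>300:
                    r=cv2.minAreaRect(cv2.findContours((l==x[0]).astype('uint8'),0,1)[0][0]);print('  rect',r)
E
```

```text
top0 red [(1, 234, 229, 23, 22, 293, [245.6, 239.4])]
top0 orange [(2, 451, 203, 14, 6, 29, [458.2, 205.1]), (4, 456, 223, 14, 5, 30, [463.2, 224.9])]
top0 yellow [(1, 147, 209, 71, 97, 4990, [183.1, 256.8]), (2, 266, 303, 41, 30, 1133, [285.6, 317.6])]
  rect ((181.17901611328125, 256.8098449707031), (88.72430419921875, 61.81402587890625), 80.83765411376953)
  rect ((285.7126159667969, 317.5899658203125), (28.243370056152344, 40.20488739013672), 88.15238952636719)
top0 green [(1, 231, 87, 24, 24, 378, [242.8, 99.4]), (3, 268, 237, 18, 18, 249, [276.6, 245.6])]
top0 cork [(1, 598, 82, 42, 46, 852, [617.7, 104.1]), (16, 162, 115, 31, 10, 276, [176.1, 119.3]), (19, 119, 116, 28, 10, 256, [132.2, 120.3]), (21, 314, 129, 16, 20, 49, [318.2, 137.4]), (26, 231, 195, 72, 71, 2888, [268.5, 227.1]), (29, 453, 206, 24, 6, 29, [464.2, 208.2]), (31, 454, 222, 28, 9, 55, [465.3, 225.8]), (32, 618, 233, 22, 5, 61, [629.0, 235.8]), (42, 323, 276, 11, 11, 53, [327.8, 281.1])]
  rect ((617.56005859375, 100.08000946044922), (25.60000228881836, 56.0), 53.13010025024414)
  rect ((266.67694091796875, 229
[... 2057 characters left out ...]
, 11, 35, [268.5, 205.9]), (12, 197, 237, 10, 6, 29, [201.8, 239.1])]
scene0 dark [(16, 123, 22, 49, 43, 482, [141.3, 42.3]), (40, 119, 41, 9, 18, 48, [123.2, 49.6]), (84, 285, 131, 9, 10, 33, [289.3, 135.4]), (85, 271, 158, 17, 11, 81, [279.5, 162.6]), (86, 199, 163, 10, 7, 48, [203.4, 165.8]), (88, 194, 176, 10, 6, 44, [198.4, 178.7]), (91, 577, 191, 63, 78, 1276, [608.5, 227.9]), (97, 626, 235, 12, 10, 30, [632.0, 240.0]), (114, 597, 252, 21, 20, 72, [606.9, 262.0]), (118, 593, 254, 8, 10, 27, [595.6, 258.9]), (165, 591, 270, 13, 10, 29, [595.4, 273.7]), (292, 86, 304, 62, 38, 300, [118.0, 321.9]), (309, 468, 314, 16, 16, 173, [475.7, 321.3]), (317, 450, 326, 27, 30, 550, [462.7, 340.2])]
```

View pics/c1.png

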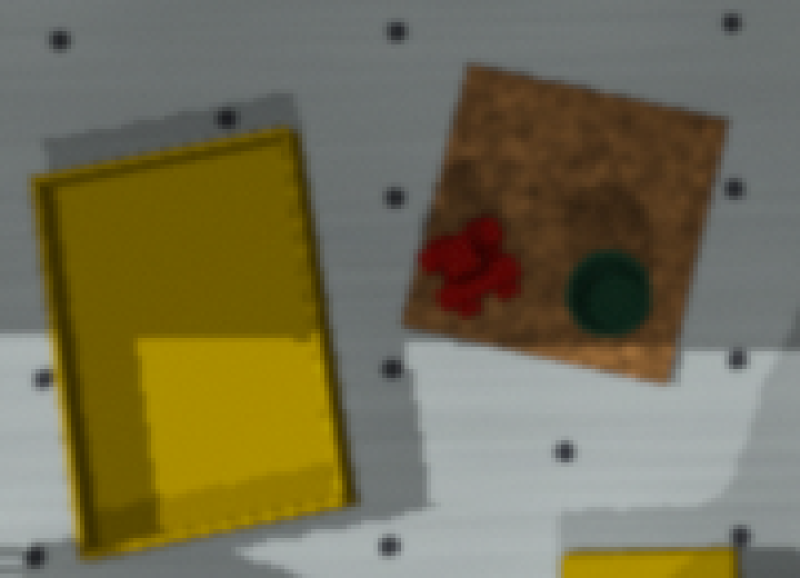

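View pics/c2.png

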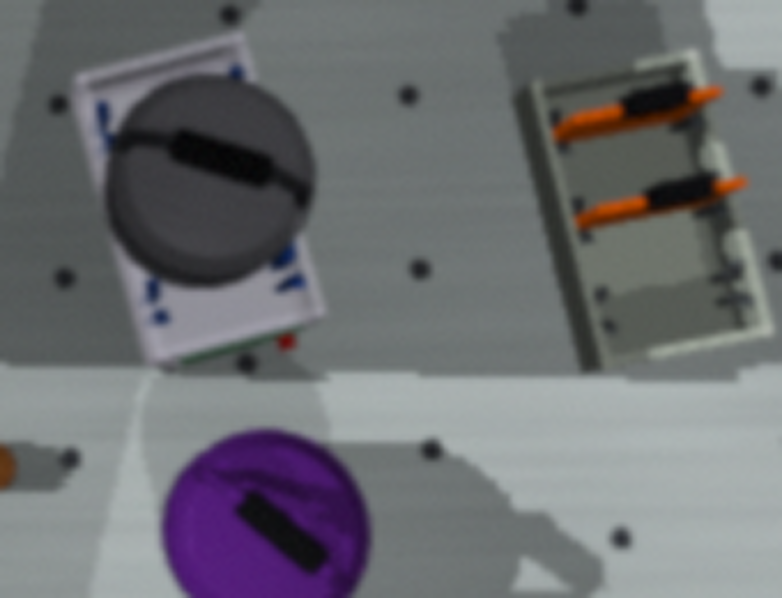

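c1 shows the mat, with the knot at (470,265) and the cup at (610,292), and the open tray. c2 shows the pot on the cube with its grip at (220,158), and two panels in the rack with tabs at (657,100) and (682,190). The cube sits at about (200,200), and the purple decoy below it is separate.

```bash
python3 - <<'E'
from h import *
np.set_printoptions(precision=4,suppress=True)
d=load('top0');s=load('scene0')
A=lambda p:(140+p[0]*180/800,180+p[1]*130/578)
B=lambda p:(330+p[0]/4.6,180+p[1]/4.6)
def box(n,f,ps,z):
    q=np.array([plane(d,f(p),z) for p in ps])[:,:2];c=q.mean(0)
    e=[np.linalg.norm(q[i]-q[(i+1)%4]) for i in range(4)]
    u=(q[3]-q[0]+q[2]-q[1]);print(n,c,np.array(e),'long-edge yaw deg',np.degrees(np.arctan2(u[1],u[0])))
box('mat',A,[(468,62),(730,120),(675,383),(402,325)],.004)
box('tray',A,[(35,178),(297,128),(355,503),(82,557)],.032)
box('cube',B,[(75,75),(240,32),(325,315),(152,365)],.068)
box('rack',B,[(522,90),(692,50),(772,328),(590,370)],.045)
for n,p,q in(('grip',B((221,158)),(279.5,164)),('tab1',B((655,100)),(203.4,166)),('tab2',B((682,190)),(198.4,179)),('cup',A((610,287)),(365.5,195))):
    print(n,two([ray(d,p),ray(s,q)]))
print('knot',plane(d,A((472,262)),.03),plane(d,A((472,262)),.06))
m=[plane(d,B(p),.187) for p in((178,143),(265,172))];v=m[1]-m[0];print('grip yaw',np.degrees(np.arctan2(v[1],v[0])),np.linalg.norm(v))
o=bot.get_obs();from scipy.spatial.transform import Rotation as Ro
w,x,y,z=o['tool_rot'];print(Ro.from_quat([x,y,z,w]).as_matrix())
print('proj tops',proj(s,[(0.58,.1,0)]))
E
```

```text
mat [0.5226 0.1471] [0.1599 0.1569 0.1622 0.159 ] long-edge yaw deg 167.03767741930218
tray [0.4578 0.3562] [0.1509 0.2162 0.1519 0.2157] long-edge yaw deg -170.0753882163644
cube [ 0.5259 -0.1205] [0.0932 0.1595 0.0959 0.1616] long-edge yaw deg -166.7902966127958
rack [ 0.5163 -0.3645] [0.0967 0.1563 0.1007 0.1559] long-edge yaw deg -170.00556277820266
grip (array([ 0.527 , -0.1209,  0.1833]), [0.0008028770226527781, 0.0008028770226528277])
tab1 (array([ 0.556 , -0.341 ,  0.1465]), [0.003968530997040806, 0.003968530997040989])
tab2 (array([ 0.5267, -0.3894,  0.0423]), [0.0024703934138643694, 0.002470393413864342])
cup (array([0.4769, 0.1179, 0.0648]), [0.0009919282322627312, 0.0009919282322626954])
knot [0.4969 0.1993 0.03  ] [0.4934 0.1943 0.06  ]
grip yaw -110.21282584928916 0.044246506023958146
[[ 0.904   0.4276 -0.0007]
 [ 0.4276 -0.904   0.0012]
 [-0.0001 -0.0014 -1.    ]]
proj tops [[350.5675 234.5425]]
```

```bash
cat >> h.py <<'E'
from scipy.spatial.transform import Rotation as Ro
def go(x,y,z,yaw,o=None):
    """tool-frame increments (mm, deg) from the present pose to a tool-down pose with tool x at yaw (deg, mod 180)"""
    o=o or bot.get_obs(); w,a,b,c=o['tool_rot']; R=Ro.from_quat([a,b,c,w]); M=R.as_matrix()
    y0=np.degrees(np.arctan2(M[1,0],M[0,0])); yaw=y0+(yaw-y0+90)%180-90
    s,k=np.sin(np.radians(yaw)),np.cos(np.radians(yaw))
    T=np.array([[k,s,0],[s,-k,0],[0,0,-1]])
    rv=(R.inv()*Ro.from_matrix(T)).as_rotvec(degrees=True)
    p=M.T@(np.array([x,y,z])-o['eef_pos'])*1e3
    print('inc',p.round(1),rv.round(2),'| at',np.round(o['eef_pos'],4),'yaw',round(y0,1),'t',round(o['t'],1),'F',np.round(o['contact_force'],1),'q',np.round(o['q'],2)); return p,rv
E
python3 - <<'E'
from h import *
go(.46,-.15,.29,95); go(.487,.18,.25,100)
E
```

```text
inc [ 351.7 -342.3  -59. ] [-7.000e-02 -4.000e-02 -6.968e+01] | at [ 0.2884 -0.6098  0.2306] yaw 25.3 t 0.1 F [-0.6 -0.9  0.4] q [ 1.02  0.48  0.02  1.56 -0.01  1.11 -0.08]
inc [ 517.2 -629.1  -18.6] [-7.000e-02 -5.000e-02 -7.468e+01] | at [ 0.2884 -0.6098  0.2306] yaw 25.3 t 0.1 F [-0.6 -0.9  0.4] q [ 1.02  0.48  0.02  1.56 -0.01  1.11 -0.08]
```

Request:
step_arm([
  [[1,0,0,-30,0,0,0],[1,35,-35,-59,0,0,-7],[1,70,-69,-59,0,0,-14],[1,106,-103,-59,0,0,-21],[1,141,-137,-59,0,0,-28],[1,176,-171,-59,0,0,-35],[1,211,-205,-59,0,0,-42],[1,246,-240,-59,0,0,-49],[1,281,-274,-59,0,0,-56],[1,316,-308,-59,0,0,-63]],
])

```text
t: 0.98
eef_pos: [0.4174, -0.2625, 0.2903]
tool_rot: [0.0, 0.715, 0.699, -0.0]
contact_force: [1.4, 0.4, 0.6]
gripper_width: 1.002
grasp_force: 0.0
```

```bash
python3 - <<'E'
from h import *
go(.487,.18,.25,100)
snap('wrist','w1')
E
```

```text
inc [444.   59.1  40.1] [ -0.     0.02 -11.36] | at [ 0.4174 -0.2625  0.2903] yaw 88.6 t 1.0 F [1.4 0.4 0.6] q [ 0.74  0.14 -0.34  1.89  0.05  1.12  0.36]
```

Request:
step_arm([
  [[1,40,5,0,0,0,-3],[1,80,10,0,0,0,-6],[1,120,16,0,0,0,-9],[1,160,22,0,0,0,-11.4],[1,200,28,0,0,0,-11.4],[1,240,34,0,0,0,-11.4],[1,280,40,10,0,0,-11.4],[1,320,46,20,0,0,-11.4],[1,360,52,30,0,0,-11.4],[1,400,57,40,0,0,-11.4]],
])

```text
t: 1.87
eef_pos: [0.4863, 0.1351, 0.2499]
tool_rot: [0.0, 0.645, 0.764, 0.0]
contact_force: [1.0, -0.4, 0.0]
gripper_width: 1.005
grasp_force: 0.0
```

Request:
step_arm([
  [[1,43,-5,0,0,0,0],[1,43,-5,0,0,0,0],[1,43,-5,0,0,0,0]],
])

```text
t: 2.12
eef_pos: [0.4728, 0.178, 0.2501]
tool_rot: [-0.001, 0.643, 0.766, 0.0]
contact_force: [0.7, -0.3, 0.1]
gripper_width: 0.999
grasp_force: 0.0
```

```bash
python3 - <<'E'
from h import *
go(.487,.18,.25,100)
d=snap('wrist','w2')
for lab,lo,hi in(('red',(0,150,40),(5,255,255)),('green',(55,90,15),(95,255,255))):
    print(lab,blobs(d,lo,hi,100)[2])
E
```

```text
inc [-0.5 14.3  0.1] [-0.04 -0.06  0.04] | at [0.4728 0.178  0.2501] yaw 100.0 t 2.1 F [ 0.7 -0.3  0.1] q [ 0.13  0.25 -0.7   1.89  0.18  1.06 -0.48]
red [(4, 333, 151, 37, 32, 592, [350.1, 166.6])]
green [(8, 598, 208, 14, 21, 111, [604.0, 217.3])]
```

View pics/w2.png

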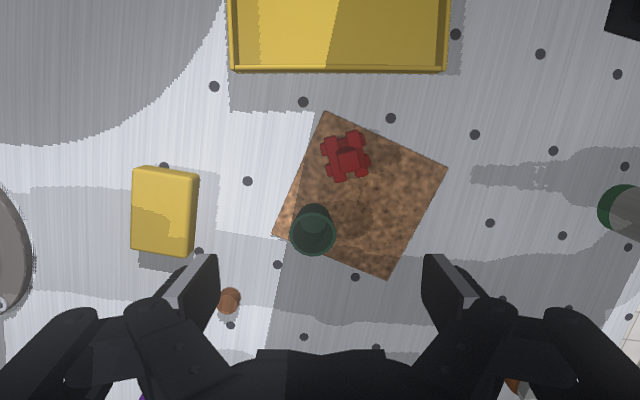

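The wrist view shows the knot at (347,157), the cup at (312,232), the tray at the top and the bead at (229,300). I'll zoom in for the post orientation and the cup rim.

```bash
python3 - <<'E'
from h import *
im=load('w2')['image'][115:275,270:400,::-1]
cv2.imwrite('pics/c3.png',cv2.convertScaleAbs(cv2.resize(im,(488,600),interpolation=cv2.INTER_CUBIC),alpha=1.6))
E
```

```text
(no output)
```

View pics/c3.png

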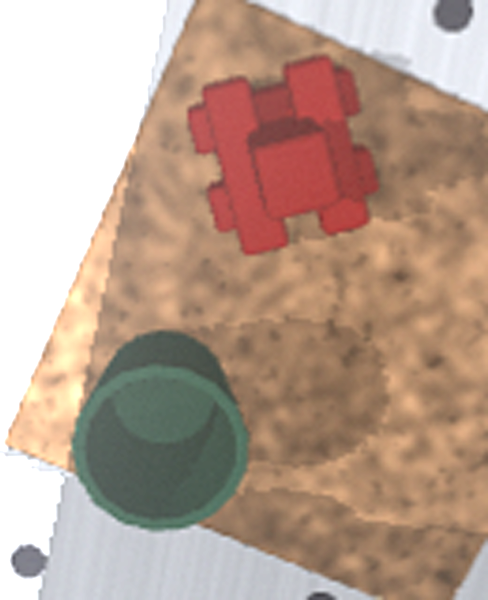

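```bash
python3 - <<'E'
from h import *
np.set_printoptions(precision=4,suppress=True)
d=load('w2');t=load('top0');f=lambda p:(270+p[0]/3.754,115+p[1]/3.75)
A=lambda p:(140+p[0]*180/800,180+p[1]*130/578)
print('cup two',two([ray(d,f((161,447))),ray(t,A((610,287)))]), plane(d,f((161,447)),.059))
k=plane(d,f((297,174)),.068);print('knot',k,'in c1 px',(proj(t,k)[0]-[140,180])*4.444)
s=load('scene0');print('knot in scene',proj(s,k))
c=[plane(d,f(p),.068) for p in((253,150),(322,130),(340,198),(272,220))]
for i in range(4):
    v=c[(i+1)%4]-c[i];print(np.linalg.norm(v),np.degrees(np.arctan2(v[1],v[0]))%90)
# bars outer extents on z=.032
e=[plane(d,f(p),.032)[:2] for p in((205,85),(325,55),(370,225),(245,252))];print(np.mean(e,0))
go(.4769,.118,.15,100)
E
```

```text
cup two (array([0.4766, 0.1179, 0.0569]), [0.0012720183655445627, 0.0012720183655445354]) [0.4752 0.1189 0.059 ]
knot [0.4967 0.201  0.068 ] in c1 px [457.4127 254.7346]
knot in scene [[392.7909 205.3142]]
0.018102024351089603 26.22931580159302
0.018068083034108784 26.1551673045322
0.018245639669282266 28.220704722444765
0.018702741473511537 25.75147039237153
[0.4966 0.2011]
inc [-57.3  -6.5 100.1] [-0.03  0.01 -0.18] | at [0.4736 0.1756 0.25  ] yaw 99.8 t 2.2 F [ 0.3 -0.9  0. ] q [ 0.13  0.25 -0.7   1.9   0.18  1.06 -0.48]
```

```bash
python3 - <<'E'
from h import *
d=load('w2')
for p in((133,166),(199,172),(191,257),(131,245)): print(plane(d,p,.03)[:2].round(3),end=' ')
print(plane(d,(229,300),.011).round(3))
go(.477,.118,.12,92); go(.477,.118,.022,92)
E
```

```text
[0.269 0.152] [0.343 0.157] [0.341 0.055] [0.27  0.058] [ 0.387 -0.005  0.011]
inc [-57.3  -6.4 130.1] [-0.03  0.02  7.82] | at [0.4736 0.1756 0.25  ] yaw 99.8 t 2.2 F [ 0.3 -0.9  0. ] q [ 0.13  0.25 -0.7   1.9   0.18  1.06 -0.48]
inc [-57.3  -6.4 228.1] [-0.03  0.02  7.82] | at [0.4736 0.1756 0.25  ] yaw 99.8 t 2.2 F [ 0.3 -0.9  0. ] q [ 0.13  0.25 -0.7   1.9   0.18  1.06 -0.48]
```

Request:
step_arm([
  [[1,-30,-3,20,0,0,4],[1,-57,-6,50,0,0,7.8],[1,-57,-6,85,0,0,7.8],[1,-57,-6,120,0,0,7.8],[1,-57,-6,130,0,0,7.8],[1,-57,-6,130,0,0,7.8],[1,-57,-6,130,0,0,7.8]],
])

```text
t: 2.75
eef_pos: [0.4782, 0.1175, 0.121]
tool_rot: [0.0, 0.696, 0.718, -0.0]
contact_force: [0.6, 0.4, 0.4]
gripper_width: 0.997
grasp_force: 0.0
```

```bash
python3 - <<'E'
from h import *
go(.477,.118,.022,92)
E
```

```text
inc [ 0.6 -1.2 99. ] [ 0.01  0.01 -0.15] | at [0.4782 0.1175 0.121 ] yaw 91.8 t 2.8 F [0.6 0.4 0.4] q [ 0.13  0.39 -0.6   2.05  0.31  0.79 -0.62]
```

Request:
step_arm([
  [[1,0,-1,35,0,0,0],[1,0,-1,65,0,0,0],[1,0,-1,85,0,0,0],[1,0,-1,96,0,0,0],[1,0,-1,99,0,0,0],[-1,0,-1,99,0,0,0],[-1,0,-1,99,0,0,0],[-1,0,-1,99,0,0,0],[-1,0,-1,99,0,0,0],[-1,0,-1,99,0,0,0]],
], force=35)

```text
t: 3.58
eef_pos: [0.4776, 0.1184, 0.023]
tool_rot: [0.001, 0.695, 0.719, 0.001]
contact_force: [-2.0, -0.5, 7.4]
gripper_width: 0.565
grasp_force: 34.6
```

Request:
step_arm([
  [[-1,0,0,0,0,0,0],[-1,0,0,-15,0,0,0],[-1,0,0,-40,0,0,0],[-1,0,0,-75,0,0,0],[-1,0,0,-110,0,0,0],[-1,0,0,-110,0,0,0]],
])

```text
t: 4.08
eef_pos: [0.4806, 0.1197, 0.138]
tool_rot: [0.003, 0.695, 0.719, 0.005]
contact_force: [0.9, 0.1, -0.5]
gripper_width: 0.561
grasp_force: 36.4
```

```bash
python3 - <<'E'
from h import *
o=bot.get_obs();print(o['gripper_width'],o['grasp_force'])
go(.424,.350,.14,100);go(.424,.350,.031,100)
E
```

```text
0.5611653169307207 36.4288373812451
inc [232.1 -48.8  -2.1] [ 0.64 -0.08 -8.09] | at [0.4806 0.1197 0.138 ] yaw 91.9 t 4.1 F [ 0.9  0.1 -0.5] q [ 0.15  0.36 -0.62  2.04  0.29  0.81 -0.61]
inc [231.8 -50.  106.9] [ 0.64 -0.08 -8.09] | at [0.4806 0.1197 0.138 ] yaw 91.9 t 4.1 F [ 0.9  0.1 -0.5] q [ 0.15  0.36 -0.62  2.04  0.29  0.81 -0.61]
```

Request:
step_arm([
  [[-1,30,-6,0,0,0,-1],[-1,70,-15,0,0,0,-3],[-1,110,-23,0,0,0,-5],[-1,150,-32,0,0,0,-7],[-1,190,-41,0,0,0,-8],[-1,220,-47,0,0,0,-8],[-1,232,-49,0,0,0,-8],[-1,232,-49,0,0,0,-8],[-1,232,-49,0,0,0,-8]],
])

```text
t: 4.83
eef_pos: [0.4199, 0.348, 0.1313]
tool_rot: [0.0, 0.643, 0.766, -0.0]
contact_force: [-0.5, -1.2, -0.8]
gripper_width: 0.567
grasp_force: 36.5
```

```bash
python3 - <<'E'
from h import *
go(.424,.350,.029,100)
E
```

```text
inc [  1.3   4.3 102.3] [ 0.01  0.04 -0.03] | at [0.4199 0.348  0.1313] yaw 100.0 t 4.8 F [-0.5 -1.2 -0.8] q [-0.27  0.47 -0.67  1.92  0.38  0.88 -0.97]
```

Request:
step_arm([
  [[-1,1,4,35,0,0,0],[-1,1,4,65,0,0,0],[-1,1,4,85,0,0,0],[-1,1,4,98,0,0,0],[-1,1,4,105,0,0,0],[-1,1,4,107,0,0,0],[1,1,4,107,0,0,0],[1,1,4,107,0,0,0],[1,1,4,107,0,0,0],[1,1,4,107,0,0,0]],
])

```text
t: 5.67
eef_pos: [0.4244, 0.3501, 0.0251]
tool_rot: [0.0, 0.644, 0.765, 0.001]
contact_force: [0.1, -0.1, 0.8]
gripper_width: 1.0
grasp_force: 0.0
```

Request:
step_arm([
  [[1,0,0,0,0,0,0],[1,0,0,-30,0,0,0],[1,0,0,-70,0,0,0],[1,0,0,-110,0,0,0],[1,-35,0,-140,0,0,0],[1,-75,0,-160,0,0,0],[1,-110,0,-160,0,0,0],[1,-110,0,-160,0,0,0],[1,-110,0,-160,0,0,0]],
])

```text
t: 6.42
eef_pos: [0.4438, 0.2385, 0.1847]
tool_rot: [0.001, 0.646, 0.764, -0.0]
contact_force: [0.2, 0.9, 0.3]
gripper_width: 1.001
grasp_force: 0.0
```

```bash
python3 - <<'E'
from h import *
d=snap('wrist','w3'); t=snap('top','top1')
for n,x in(('w',d),('t',t)):
  for lab,lo,hi in(('red',(0,150,40),(5,255,255)),('green',(55,90,15),(95,255,255))):
    print(n,lab,blobs(x,lo,hi,80)[2])
print(proj(d,[(.4967,.201,.068)]),proj(t,[(.4967,.201,.035),(.424,.35,.06)]))
go(.4967,.201,.14,116.5)
E
```

```text
w red [(1, 346, 207, 50, 56, 1193, [374.1, 241.5])]
w green []
t red [(1, 234, 229, 23, 22, 307, [245.6, 239.4])]
t green [(1, 231, 87, 24, 24, 389, [242.8, 99.4])]
[[376.11515861 250.3816971 ]] [[245.18617223 238.79078104]
 [182.02220925 268.96755398]]
inc [-49.8  46.3  44.4] [  0.02  -0.03 -16.58] | at [0.4425 0.242  0.1844] yaw 99.9 t 6.5 F [ 0.5  0.3 -0.1] q [-0.03  0.33 -0.71  1.97  0.27  0.93 -0.7 ]
```

Request:
step_arm([
  [[1,-25,23,15,0,0,-7],[1,-50,46,30,0,0,-14],[1,-50,46,44,0,0,-16.6],[1,-50,46,60,0,0,-16.6],[1,-50,46,60,0,0,-16.6],[1,-50,46,60,0,0,-16.6]],
])

```text
t: 7.02
eef_pos: [0.4953, 0.2017, 0.1234]
tool_rot: [-0.001, 0.525, 0.851, -0.001]
contact_force: [-0.7, -0.1, 0.0]
gripper_width: 0.996
grasp_force: 0.0
```

```bash
python3 - <<'E'
from h import *
t=load('top1');im=t['image'][255:285:4,165:200:4]
print(im.reshape(im.shape[0],-1))
go(.4967,.201,.038,116.5)
E
```

```text
[[114 110 100 112 108  98 109 106  96 106 102  92  99  96  88  96  94  85
   91  87  80  86  83  76  81  78  70]
 [115 111 102 113 109  99 113 109  98 109 105  96 106 102  93  99  96  88
   98  94  86  92  89  80  85  83  75]
 [115 112 101 115 111 102 113 109  99 112 108  99 107 103  95 104 101  94
  100  98  89  96  93  84  91  88  79]
 [115 111 103 116 112 101 114 111 101 114 109 100 111 107  97 108 105  96
  105 101  93  99  95  87  96  92  84]
 [114 110 101 115 110 102 115 111 101 116 112 103 112 108  99 111 107  98
  109 105  96 103 100  91  99  96  88]
 [113 109 100 112 110 101 114 109 101 116 111 102 115 111 101 113 108  99
  112 108  99 107 103  94 104 100  93]
 [109 105  96 111 107  98 113 111 100 114 110 103 115 111 101 114 111 101
  113 110 100 110 105  96 107 104  95]
 [102  99  89 109 106  96 113 108  99 114 111 101 115 110 101 115 111 101
  115 111 101 112 109 100 110 106  97]]
inc [-1.4  1.2 85.4] [-0.13 -0.08  0.14] | at [0.4953 0.2017 0.1234] yaw 116.6 t 7.0 F [-0.7 -0.1  0. ] q [ 0.05  0.47 -0.7   1.95  0.4   0.86 -0.39]
```

Grey there: the arm occludes the cup. Next I grasp the knot's post.

Request:
step_arm([
  [[1,-1,1,30,0,0,0],[1,-1,1,55,0,0,0],[1,-1,1,75,0,0,0],[1,-1,1,85,0,0,0],[-1,-1,1,85,0,0,0],[-1,-1,1,85,0,0,0],[-1,-1,1,85,0,0,0],[-1,-1,1,85,0,0,0],[-1,-1,1,85,0,0,0],[-1,-1,1,85,0,0,0]],
])

```text
t: 7.85
eef_pos: [0.4987, 0.2, 0.0403]
tool_rot: [0.001, 0.526, 0.85, 0.001]
contact_force: [-0.2, -0.3, 5.8]
gripper_width: 0.231
grasp_force: 36.8
```

Request:
step_arm([
  [[-1,0,0,0,0,0,0],[-1,0,0,0,0,0,0],[-1,0,0,-15,0,0,0],[-1,0,0,-40,0,0,0],[-1,0,0,-75,0,0,0],[-1,0,0,-110,0,0,0],[-1,0,0,-110,0,0,0]],
])

```text
t: 8.43
eef_pos: [0.5011, 0.202, 0.1556]
tool_rot: [0.003, 0.526, 0.85, 0.004]
contact_force: [1.0, 1.4, -0.8]
gripper_width: 0.226
grasp_force: 36.2
```

```bash
python3 - <<'E'
from h import *
o=bot.get_obs();print(o['gripper_width'],o['grasp_force'])
go(.507,.365,.15,100)
E
```

```text
0.22600370482063514 36.18590176105499
inc [143.2  78.    6.2] [ 0.57 -0.04 16.51] | at [0.5011 0.202  0.1556] yaw 116.5 t 8.4 F [ 1.   1.4 -0.8] q [ 0.08  0.43 -0.72  1.92  0.36  0.91 -0.36]
```

Request:
step_arm([
  [[-1,25,13,0,0,0,4],[-1,60,32,0,0,0,9],[-1,95,50,0,0,0,14],[-1,125,68,0,0,0,16.5],[-1,143,78,6,0,0,16.5],[-1,143,78,6,0,0,16.5],[-1,143,78,6,0,0,16.5],[-1,143,78,6,0,0,16.5]],
])

```text
t: 9.1
eef_pos: [0.5039, 0.3613, 0.1428]
tool_rot: [0.0, 0.643, 0.766, -0.001]
contact_force: [-0.3, -1.0, -1.0]
gripper_width: 0.225
grasp_force: 36.1
```

```bash
python3 - <<'E'
from h import *
go(.507,.365,.041,100)
E
```

```text
inc [  3.3   3.8 101.7] [-0.04  0.08 -0.02] | at [0.5039 0.3613 0.1428] yaw 100.0 t 9.1 F [-0.3 -1.  -1. ] q [-0.26  0.56 -0.63  1.74  0.39  0.97 -0.87]
```

Request:
step_arm([
  [[-1,3,4,35,0,0,0],[-1,3,4,65,0,0,0],[-1,3,4,85,0,0,0],[-1,3,4,96,0,0,0],[-1,3,4,100,0,0,0],[-1,3,4,100,0,0,0],[0,3,4,100,0,0,0],[0,3,4,100,0,0,0],[0,3,4,100,0,0,0],[0,3,4,100,0,0,0]],
])

```text
t: 9.93
eef_pos: [0.5079, 0.3667, 0.0444]
tool_rot: [0.0, 0.643, 0.766, 0.001]
contact_force: [-0.1, -0.8, -0.3]
gripper_width: 0.501
grasp_force: 0.0
```

Request:
step_arm([
  [[0,0,0,-20,0,0,0],[0,0,0,-60,0,0,0],[0,0,0,-100,0,0,0],[0,0,0,-140,0,0,0],[1,-40,0,-180,0,0,0],[1,-80,0,-210,0,0,0],[1,-120,0,-220,0,0,0],[1,-160,0,-220,0,0,0],[1,-200,0,-220,0,0,0],[1,-240,0,-220,0,0,0]],
])

```text
t: 10.77
eef_pos: [0.5468, 0.1431, 0.2647]
tool_rot: [0.001, 0.642, 0.766, 0.001]
contact_force: [0.9, 0.1, -1.0]
gripper_width: 1.002
grasp_force: 0.0
```

```bash
python3 - <<'E'
from h import *
t=snap('top','top2'); w=snap('wrist','w4')
for lab,lo,hi in(('red',(0,150,40),(5,255,255)),('green',(55,90,15),(95,255,255))):
    print(lab,blobs(t,lo,hi,80)[2])
im=np.vstack([cv2.resize(t['image'][180:310,140:320],(480,346),interpolation=3)[:,:,::-1],cv2.resize(w['image'],(480,300))[:,:,::-1][:254]])
cv2.imwrite('pics/c4.png',im)
go(.527,-.13,.30,70)
E
```

```text
red [(1, 170, 228, 20, 19, 270, [180.1, 237.0])]
green [(1, 231, 87, 24, 24, 383, [242.9, 99.4]), (3, 174, 261, 22, 18, 292, [184.1, 270.2])]
inc [-258.6  -64.3  -35.4] [ 0.1   0.28 29.31] | at [0.5486 0.1354 0.2633] yaw 99.3 t 10.9 F [0.7 0.1 0.2] q [ 0.16  0.33 -0.65  1.75  0.23  1.13 -0.39]
```

View pics/c4.png

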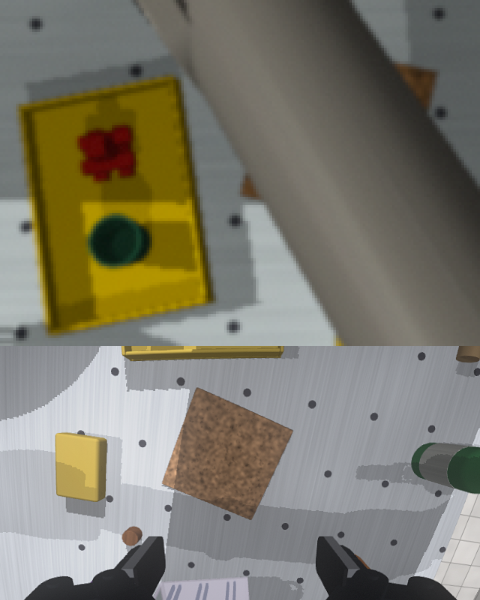

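Both toys are in the tray, with the knot at (180,237) and the cup at (184,270) in the top view. The mat is empty. Next is the pot.

Request:
step_arm([
  [[1,-30,-8,-36,0,0,4],[1,-70,-17,-36,0,0,9],[1,-110,-27,-36,0,0,14],[1,-150,-37,-36,0,0,19],[1,-190,-47,-36,0,0,24],[1,-225,-57,-36,0,0,29],[1,-250,-64,-36,0,0,29.3],[1,-259,-64,-36,0,0,29.3],[1,-259,-64,-36,0,0,29.3]],
])

```text
t: 11.62
eef_pos: [0.5283, -0.1243, 0.2993]
tool_rot: [0.001, 0.817, 0.577, -0.0]
contact_force: [-0.3, 1.1, -0.6]
gripper_width: 0.997
grasp_force: 0.0
```

```bash
python3 - <<'E'
from h import *
np.set_printoptions(precision=4,suppress=True)
d=snap('wrist','w5')
w=load('w4');c=np.array([plane(w,(a/.75,(b-346)/.75),.004)[:2] for a,b in((197,388),(292,431),(251,520),(163,485))])
print('mat',c.mean(0),[np.linalg.norm(c[i]-c[i-1]).round(3) for i in range(4)])
print(blobs(d,(0,0,0),(180,255,30),60)[2])
print('grip pred',proj(d,[(.527,-.1209,.187)]))
go(.527,-.121,.24,70)
cv2.imwrite('pics/c5.png',cv2.convertScaleAbs(cv2.resize(d['image'][:300,150:500],None,fx=2,fy=2,interpolation=3)[:,:,::-1],alpha=1.5))
E
```

```text
mat [0.5239 0.1473] [np.float64(0.159), np.float64(0.156), np.float64(0.157), np.float64(0.155)]
[(20, 27, 369, 65, 31, 814, [55.2, 389.6]), (30, 558, 375, 56, 25, 731, [585.9, 390.9])]
grip pred [[316.6012 194.7303]]
inc [ 0.  -1.6 59.3] [ 0.02 -0.03  0.65] | at [ 0.5285 -0.1216  0.2993] yaw 70.6 t 11.7 F [ 0.9  0.4 -0. ] q [ 0.5   0.23 -0.46  1.77  0.11  1.17 -0.33]
```

View pics/c5.png

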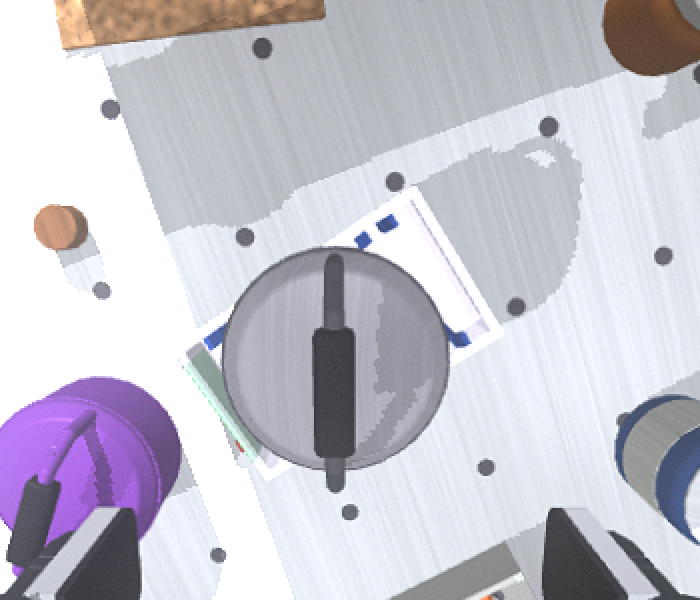

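The grip is at crop (334,392), which is px (317,196). The prediction was (316.6,194.7) and the bar lines up with the tool. The purple decoy is clear, so I descend.

Request:
step_arm([
  [[1,0,-1,35,0,0,0],[1,0,-1,70,0,0,0],[1,0,-1,100,0,0,0],[1,0,-1,120,0,0,0],[1,0,-1,130,0,0,0],[1,0,-1,130,0,0,0],[1,0,-1,130,0,0,0]],
], force=60)

```text
t: 12.25
eef_pos: [0.5282, -0.1196, 0.1697]
tool_rot: [-0.0, 0.815, 0.58, 0.0]
contact_force: [0.4, 0.1, 0.4]
gripper_width: 1.002
grasp_force: 0.0
```

Request:
step_arm([
  [[-1,0,0,0,0,0,0],[-1,0,0,0,0,0,0],[-1,0,0,0,0,0,0],[-1,0,0,0,0,0,0],[-1,0,0,0,0,0,0],[-1,0,0,0,0,0,0],[-1,0,0,0,0,0,0],[-1,0,0,0,0,0,0]],
], force=60)

```text
t: 12.92
eef_pos: [0.5277, -0.1211, 0.1695]
tool_rot: [0.0, 0.816, 0.579, 0.0]
contact_force: [-0.8, 0.4, 4.3]
gripper_width: 0.175
grasp_force: 59.7
```

```bash
python3 - <<'E'
from h import *
go(.524,.147,.23,77)
E
```

```text
inc [251.9 -92.  -60.5] [ 0.03 -0.   -6.29] | at [ 0.5277 -0.1211  0.1695] yaw 70.7 t 12.9 F [-0.8  0.4  4.3] q [ 0.47  0.36 -0.44  1.91  0.19  0.9  -0.4 ]
```

Request:
step_arm([
  [[-1,0,0,-6,0,0,0],[-1,0,0,-16,0,0,0],[-1,0,0,-30,0,0,0],[-1,0,0,-45,0,0,0],[-1,0,0,-58,0,0,0],[-1,0,0,-60,0,0,0],[-1,0,0,-60,0,0,0]],
])

```text
t: 13.5
eef_pos: [0.5277, -0.1213, 0.2298]
tool_rot: [0.001, 0.816, 0.579, 0.0]
contact_force: [-1.2, -0.9, -5.2]
gripper_width: 0.178
grasp_force: 59.0
```

```bash
python3 - <<'E'
from h import *
go(.524,.147,.23,77)
o=bot.get_obs();print(o['gripper_width'],o['grasp_force'])
E
```

```text
inc [252.  -92.2  -0.3] [ 0.08  0.   -6.3 ] | at [ 0.5277 -0.1213  0.2298] yaw 70.7 t 13.5 F [-1.2 -0.9 -5.2] q [ 0.48  0.29 -0.45  1.85  0.15  1.02 -0.36]
0.17780740354493113 58.973395228385925
```

Request:
step_arm([
  [[-1,5,-2,0,0,0,0],[-1,14,-5,0,0,0,0],[-1,28,-10,0,0,0,-1],[-1,45,-16,0,0,0,-1],[-1,64,-23,0,0,0,-2],[-1,84,-31,0,0,0,-3],[-1,104,-38,0,0,0,-3],[-1,124,-45,0,0,0,-4],[-1,144,-53,0,0,0,-4],[-1,164,-60,0,0,0,-5]],
])

```text
t: 14.33
eef_pos: [0.5238, 0.0564, 0.2285]
tool_rot: [-0.001, 0.789, 0.615, -0.0]
contact_force: [0.5, -0.5, -5.6]
gripper_width: 0.171
grasp_force: 59.0
```

Request:
step_arm([
  [[-1,18,-5,0,0,0,0],[-1,34,-10,0,0,0,-1],[-1,50,-14,0,0,0,-1],[-1,64,-18,0,0,0,-1],[-1,75,-21,0,0,0,-1],[-1,83,-24,0,0,0,-1],[-1,88,-25,0,0,0,-1],[-1,90,-26,0,0,0,-1],[-1,90,-26,0,0,0,-1],[-1,90,-26,0,0,0,-1]],
])

```text
t: 15.17
eef_pos: [0.5221, 0.1462, 0.2289]
tool_rot: [0.0, 0.784, 0.62, -0.0]
contact_force: [0.1, 0.1, -4.9]
gripper_width: 0.172
grasp_force: 58.9
```

```bash
python3 - <<'E'
from h import *
go(.5235,.147,.1055,77)
o=bot.get_obs();print(o['gripper_width'],o['grasp_force'])
d=snap('wrist','w6');go(.5235,.147,.1055,77)
E
```

```text
inc [  1.2   1.2 123.4] [-0.01  0.04 -0.34] | at [0.5221 0.1462 0.2289] yaw 76.7 t 15.2 F [ 0.1  0.1 -4.9] q [ 0.1   0.32 -0.59  1.84  0.2   1.04 -0.81]
0.172229656680353 58.94988477230072
inc [  1.4   1.1 123.5] [ 0.    0.04 -0.36] | at [0.5221 0.146  0.229 ] yaw 76.6 t 15.2 F [-0.1 -0.6 -5.1] q [ 0.1   0.32 -0.59  1.85  0.2   1.04 -0.81]
```

Request:
step_arm([
  [[-1,1,1,10,0,0,0],[-1,1,1,30,0,0,0],[-1,1,1,52,0,0,0],[-1,1,1,72,0,0,0],[-1,1,1,90,0,0,0],[-1,1,1,103,0,0,0],[-1,1,1,111,0,0,0],[-1,1,1,116,0,0,0],[-1,1,1,118,0,0,0],[-1,1,1,119,0,0,0]],
])

```text
t: 16.05
eef_pos: [0.5237, 0.1479, 0.1103]
tool_rot: [0.0, 0.784, 0.62, 0.0]
contact_force: [-0.2, 0.3, -5.3]
gripper_width: 0.174
grasp_force: 58.9
```

Request:
step_arm([
  [[-1,0,0,1,0,0,0],[-1,0,0,2,0,0,0],[-1,0,0,3,0,0,0],[-1,0,0,4,0,0,0],[-1,0,0,4,0,0,0],[-1,0,0,4,0,0,0]],
])

```text
t: 16.55
eef_pos: [0.5232, 0.1478, 0.1062]
tool_rot: [0.0, 0.784, 0.621, 0.0]
contact_force: [0.4, 0.1, -4.6]
gripper_width: 0.175
grasp_force: 58.9
```

Still hanging (-4.6 N), so I creep a little further.

Request:
step_arm([
  [[-1,0,0,0.5,0,0,0],[-1,0,0,1,0,0,0],[-1,0,0,1.5,0,0,0],[-1,0,0,1.5,0,0,0]],
])

```text
t: 16.88
eef_pos: [0.5233, 0.1479, 0.1056]
tool_rot: [0.0, 0.784, 0.621, 0.0]
contact_force: [-3.9, -2.1, 6.7]
gripper_width: 0.175
grasp_force: 60.5
```

Contact (force now +6.7 N). I release and rise straight up.

Request:
step_arm([
  [[-0.4,0,0,0,0,0,0],[0,0,0,0,0,0,0],[1,0,0,0,0,0,0],[1,0,0,0,0,0,0],[1,0,0,0,0,0,0],[1,0,0,-15,0,0,0],[1,0,0,-40,0,0,0],[1,0,0,-75,0,0,0],[1,0,0,-115,0,0,0],[1,0,0,-155,0,0,0]],
])

```text
t: 17.72
eef_pos: [0.5226, 0.1477, 0.2609]
tool_rot: [-0.0, 0.784, 0.621, -0.0]
contact_force: [2.2, -0.1, 0.1]
gripper_width: 1.003
grasp_force: 0.0
```

```bash
python3 - <<'E'
from h import *
snap('wrist','w7');go(.515,-.30,.29,100);go(.515,-.10,.29,100)
E
```

```text
inc [-440.4   92.2  -22.1] [  0.64  -0.21 -23.27] | at [0.5266 0.1498 0.2695] yaw 76.7 t 17.8 F [2.3 1.6 5.3] q [ 0.11  0.28 -0.6   1.79  0.18  1.11 -0.79]
inc [-245.7   46.3  -21.5] [  0.64  -0.21 -23.27] | at [0.5266 0.1498 0.2695] yaw 76.7 t 17.8 F [2.3 1.6 5.3] q [ 0.11  0.28 -0.6   1.79  0.18  1.11 -0.79]
```

Request:
step_arm([
  [[1,-15,3,-22,0,0,-3],[1,-50,10,-22,0,0,-7],[1,-90,18,-22,0,0,-11],[1,-130,26,-22,0,0,-15],[1,-170,33,-22,0,0,-19],[1,-210,40,-22,0,0,-23.3],[1,-240,46,-22,0,0,-23.3],[1,-246,46,-22,0,0,-23.3],[1,-246,46,-22,0,0,-23.3],[1,-246,46,-22,0,0,-23.3]],
])

```text
t: 18.6
eef_pos: [0.5115, -0.1015, 0.2814]
tool_rot: [-0.0, 0.643, 0.766, 0.0]
contact_force: [0.5, 0.6, -0.3]
gripper_width: 1.003
grasp_force: 0.0
```

```bash
python3 - <<'E'
from h import *
d=snap('wrist','w8');t=snap('top','top3')
go(.515,-.345,.29,100)
p=proj(d,[(.526,-.12,.068)])[0];print(p)
x,y=map(int,p);y=max(y,110)
cv2.imwrite('pics/c6.png',cv2.convertScaleAbs(cv2.resize(d['image'][y-110:y+110,x-140:x+140],None,fx=2.7,fy=2.7,interpolation=3)[:,:,::-1],alpha=1.2));print(x-140,y-110)
E
```

```text
inc [-241.7  -40.1   -8.6] [ 0.03 -0.04  0.18] | at [ 0.5117 -0.1     0.2816] yaw 100.2 t 18.7 F [-0.4  0.9  0. ] q [ 0.54  0.22 -0.53  1.83  0.12  1.12  0.14]
[330.59835287 193.60420123]
190 83
```

View pics/c6.png

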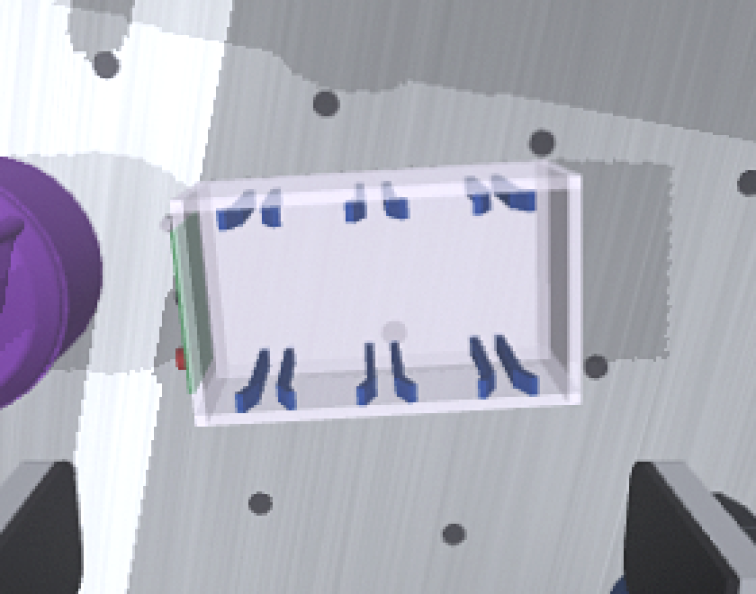

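c6 shows the empty cube. Its rim corners are about (170,202), (581,175), (581,402), (197,425), with three pairs of blue ribs. I'll compute the slot centres two ways.

```bash
python3 - <<'E'
from h import *
np.set_printoptions(precision=4,suppress=True)
d=load('w8');f=lambda p:(190+p[0]/2.7,83+p[1]/2.7)
P=lambda p,z:plane(d,f(p),z)[:2]
c=np.array([P(p,.068) for p in((170,202),(581,175),(581,402),(197,425))])
print('rim',c.mean(0),[np.linalg.norm(c[i]-c[i-1]).round(4) for i in range(4)])
u=c[1]-c[0]+c[2]-c[3];print('yaw',np.degrees(np.arctan2(u[1],u[0])))
m,l,b=blobs(d,(108,80,40),(128,255,255),20)
for x in b: print(x, ((x[6][0]-190)*2.7,(x[6][1]-83)*2.7))
for lo,hi in(((265,408),(253,218)),((385,401),(376,211)),((507,393),(500,202))):
    a,e=P(lo,.066),P(hi,.066);print((a+e)/2,e-a,np.degrees(np.arctan2(*(e-a)[::-1]))-90)
E
```

```text
rim [ 0.5274 -0.1222] [np.float64(0.0926), np.float64(0.1594), np.float64(0.093), np.float64(0.1588)]
yaw 13.574278104885552
(1, 364, 155, 7, 8, 44, [367.3, 158.1]) (478.71000000000004, 202.77)
(2, 374, 154, 14, 7, 70, [382.1, 156.8]) (518.6700000000001, 199.26000000000005)
(3, 332, 157, 9, 7, 55, [336.5, 159.9]) (395.55, 207.63000000000002)
(4, 318, 158, 7, 7, 47, [320.9, 160.9]) (353.42999999999995, 210.33000000000004)
(5, 270, 161, 13, 7, 69, [275.1, 163.5]) (229.77000000000007, 217.35000000000002)
(6, 287, 160, 7, 7, 46, [290.0, 162.9]) (270.0, 215.73000000000002)
(7, 364, 208, 9, 23, 102, [368.4, 219.8]) (481.67999999999995, 369.36000000000007)
(8, 374, 208, 15, 22, 129, [380.9, 219.8]) (515.43, 369.36000000000007)
(9, 322, 211, 7, 22, 80, [325.5, 224.3]) (365.85, 381.51000000000005)
(10, 335, 210, 9, 22, 94, [338.4, 222.7]) (400.67999999999995, 377.19)
(11, 277, 213, 12, 23, 126, [283.3, 225.5]) (251.91000000000005, 384.75)
(12, 292, 213, 8, 22, 98, [295.6, 224.6]) (285.12000000000006, 382.32)
(13, 413, 297, 10, 22, 76, [417.0, 305.4]) (612.9000000000001, 600.48)
(14, 426, 325, 13, 22, 138, [431.2, 335.1]) (651.24, 680.6700000000001)
[ 0.4797 -0.1357] [-0.0163  0.0773] 11.88550508505162
[ 0.5273 -0.1244] [-0.0177  0.0767] 12.969182060597205
[ 0.5753 -0.1125] [-0.0196  0.0765] 14.350737526556287
```

Request:
step_arm([
  [[1,-35,-6,-9,0,0,0],[1,-75,-13,-9,0,0,0],[1,-115,-20,-9,0,0,0],[1,-155,-26,-9,0,0,0],[1,-195,-33,-9,0,0,0],[1,-230,-39,-9,0,0,0],[1,-242,-40,-9,0,0,0],[1,-242,-40,-9,0,0,0],[1,-242,-40,-9,0,0,0]],
])

```text
t: 19.45
eef_pos: [0.515, -0.3458, 0.2902]
tool_rot: [-0.0, 0.642, 0.767, 0.001]
contact_force: [0.1, 0.8, 0.2]
gripper_width: 1.006
grasp_force: 0.0
```

```bash
python3 - <<'E'
from h import *
d=snap('wrist','w9')
go(.515,-.345,.29,100)
p=proj(d,[(.516,-.3645,.1)])[0];print(p);x,y=map(int,p)
cv2.imwrite('pics/c7.png',cv2.convertScaleAbs(cv2.resize(d['image'][y-110:y+110,x-140:x+140],None,fx=2.7,fy=2.7,interpolation=3)[:,:,::-1],alpha=1.2));print(x-140,y-110)
E
```

```text
inc [-0.2 -0.3  0.5] [ 0.03 -0.08  0.2 ] | at [ 0.5153 -0.3448  0.2905] yaw 100.2 t 19.5 F [ 0.5  0.5 -1. ] q [ 0.79  0.37 -0.4   1.6   0.15  1.2   0.54]
[317.94726501 197.02453744]
177 87
```

View pics/c7.png

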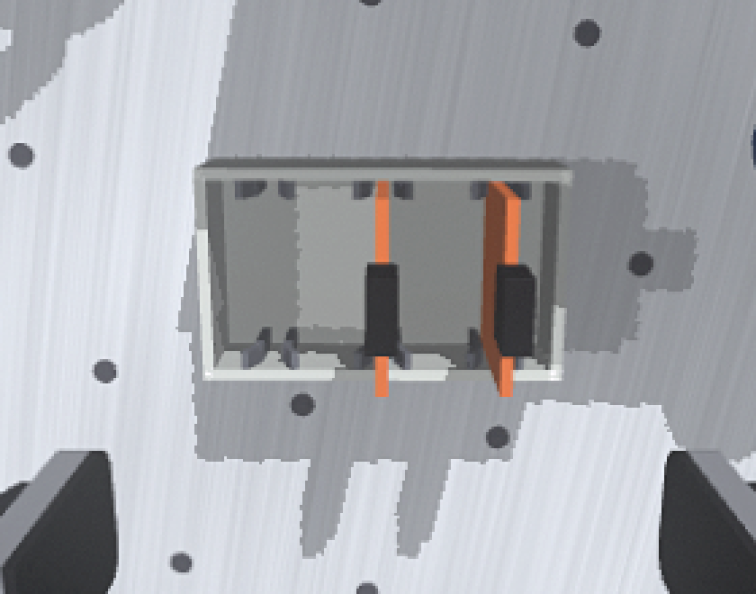

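c7 shows the rack with two panels: tab tops at (382,313) and (516,315), panel top edges spanning y≈182–395. The left slot is empty.

```bash
python3 - <<'E'
from h import *
np.set_printoptions(precision=4,suppress=True)
d=load('w9');f=lambda p:(177+p[0]/2.7,87+p[1]/2.7)
P=lambda p,z:plane(d,f(p),z)[:2]
def ext(m,off=(177,87)):
    n,l,s,c=cv2.connectedComponentsWithStats(m)
h=cv2.cvtColor(d['image'],cv2.COLOR_RGB2HSV)
o=cv2.inRange(h,(3,140,170),(16,255,255));k=cv2.inRange(h,(0,0,0),(180,255,45))
for nm,m in(('or',o),('bk',k)):
    m=m.copy();m[:140]=0;m[250:]=0;m[:,:260]=0;m[:,390:]=0
    n,l,s,c=cv2.connectedComponentsWithStats(m)
    for i in range(1,n):
        if s[i][4]>20: print(nm,s[i],((c[i]-[177,87])*2.7).round(0))
for a,b in(((382,182),(382,396)),((512,190),(506,396))):
    p,q=P(a,.085),P(b,.085);print('panel',(p+q)/2,np.linalg.norm(p-q),np.degrees(np.arctan2(*(p-q)[::-1])))
for a,b in(((367,355),(397,355)),((500,355),(534,355))):
    p,q=P(a,.111),P(b,.111);v=(q-p)/np.linalg.norm(q-p);n=np.array([-v[1],v[0]]);print('tab',(p+q)/2+.015*n,np.linalg.norm(p-q),np.degrees(np.arctan2(*v[::-1])))
c=np.array([P(p,.045) for p in((196,176),(571,178),(562,378),(204,378))]);print('rack',c.mean(0),[np.linalg.norm(c[i]-c[i-1]).round(4) for i in range(4)])
t=load('top3');s=load('scene0')
for n,a,b in(('tab1',(330+655/4.6,180+100/4.6),(198.4,178)),('tab2',(330+682/4.6,180+190/4.6),(203.4,165))): print(n,two([ray(load('top0'),a),ray(s,b)]))
E
```

```text
or [316 160   5  24 117] [381. 229.]
or [364 160   5  24  97] [511. 230.]
or [316 219   5  15  65] [380. 376.]
or [363 220   4  14  49] [506. 376.]
bk [313 185  11  26  74] [377. 282.]
bk [360 185  15  32 197] [508. 296.]
panel [ 0.5168 -0.3662] 0.08566601113589482 99.89680884492871
panel [ 0.5658 -0.3591] 0.08274409764218503 100.30922000857399
tab [ 0.5173 -0.3685] 0.010993738085379116 9.96779701491942
tab [ 0.5661 -0.3599] 0.012511041497829825 9.914368440793508
rack [ 0.5179 -0.3706] [np.float64(0.0898), np.float64(0.158), np.float64(0.0889), np.float64(0.1597)]
tab1 (array([ 0.5658, -0.3591,  0.0998]), [2.568374817474904e-05, 2.5683748174699065e-05])
tab2 (array([ 0.517 , -0.3668,  0.1024]), [0.0014160830656414723, 0.0014160830656416666])
```

```bash
python3 - <<'E'
from h import *
go(.5662,-.360,.15,100)
E
```

```text
inc [-24.2  47.4 140.4] [ 0.03 -0.08  0.2 ] | at [ 0.5153 -0.3448  0.2905] yaw 100.2 t 19.5 F [ 0.5  0.5 -1. ] q [ 0.79  0.37 -0.4   1.6   0.15  1.2   0.54]
```

Request:
step_arm([
  [[0,-10,20,20,0,0,0],[0,-24,47,50,0,0,0],[0,-24,47,90,0,0,0],[0,-24,47,125,0,0,0],[0,-24,47,140,0,0,0],[0,-24,47,140,0,0,0],[0,-24,47,140,0,0,0]],
], force=40)

```text
t: 20.08
eef_pos: [0.5654, -0.3603, 0.1506]
tool_rot: [-0.001, 0.641, 0.767, 0.0]
contact_force: [0.5, -0.5, 0.0]
gripper_width: 0.499
grasp_force: 0.0
```

```bash
python3 - <<'E'
from h import *
d=snap('wrist','w10')
go(.5662,-.360,.082,100)
print(proj(d,[(.5662,-.360,.111)]))
cv2.imwrite('pics/c8.png',d['image'][100:,160:480,::-1])
E
```

```text
inc [ 1.3  0.2 70.2] [0.12 0.03 0.15] | at [ 0.5661 -0.3613  0.1522] yaw 100.2 t 20.1 F [-0.3 -0.4  0.1] q [ 0.73  0.57 -0.36  1.62  0.23  0.99  0.47]
[[321.88285053 229.79047213]]
```

View pics/c8.png

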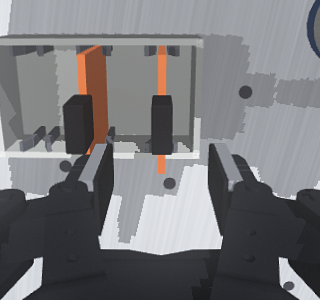

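The target tab is at crop (162,125), which is px (322,225), centred between the fingers. I descend and grip.

Request:
step_arm([
  [[0,1,0,25,0,0,0],[0,1,0,50,0,0,0],[0,1,0,65,0,0,0],[0,1,0,70,0,0,0],[0,1,0,70,0,0,0],[-1,1,0,70,0,0,0],[-1,1,0,70,0,0,0],[-1,1,0,70,0,0,0],[-1,1,0,70,0,0,0],[-1,1,0,70,0,0,0]],
])

```text
t: 20.97
eef_pos: [0.5659, -0.3625, 0.0828]
tool_rot: [0.002, 0.643, 0.766, 0.0]
contact_force: [-0.7, 0.4, 6.9]
gripper_width: 0.127
grasp_force: 40.0
```

Request:
step_arm([
  [[-1,0,0,0,0,0,0],[-1,0,0,-15,0,0,0],[-1,0,0,-45,0,0,0],[-1,0,0,-80,0,0,0],[-1,0,0,-115,0,0,0],[-1,0,0,-120,0,0,0],[-1,0,0,-120,0,0,0]],
])

```text
t: 21.55
eef_pos: [0.5662, -0.3628, 0.2053]
tool_rot: [0.003, 0.643, 0.766, 0.001]
contact_force: [0.1, 0.5, -1.7]
gripper_width: 0.13
grasp_force: 39.6
```

```bash
python3 - <<'E'
from h import *
o=bot.get_obs();print(o['gripper_width'],o['grasp_force'])
go(.5756,-.1104,.20,103.4)
E
```

```text
0.12983584747372512 39.56316411495209
inc [246.9  53.1   4.4] [ 0.3   0.27 -3.4 ] | at [ 0.5662 -0.3628  0.2053] yaw 100.0 t 21.6 F [ 0.1  0.5 -1.7] q [ 0.74  0.52 -0.38  1.57  0.21  1.08  0.49]
```

Request:
step_arm([
  [[-1,20,4,0,0,0,0],[-1,50,10,0,0,0,-1],[-1,85,17,0,0,0,-2],[-1,120,25,0,0,0,-3],[-1,155,33,4,0,0,-3.4],[-1,190,41,4,0,0,-3.4],[-1,220,48,4,0,0,-3.4],[-1,240,53,4,0,0,-3.4],[-1,245,53,4,0,0,-3.4],[-1,245,53,4,0,0,-3.4]],
])

```text
t: 22.38
eef_pos: [0.5732, -0.1093, 0.1959]
tool_rot: [-0.001, 0.618, 0.786, -0.0]
contact_force: [0.2, -0.1, 0.4]
gripper_width: 0.133
grasp_force: 39.5
```

```bash
python3 - <<'E'
from h import *
go(.5761,-.1126,.16,103.4)
E
```

```text
inc [-3.9  2.1 35.9] [-0.09 -0.06  0.23] | at [ 0.5732 -0.1093  0.1959] yaw 103.6 t 22.4 F [ 0.2 -0.1  0.4] q [ 0.45  0.41 -0.47  1.79  0.21  1.    0.13]
```

Request:
step_arm([
  [[-1,-2,1,15,0,0,0],[-1,-4,2,30,0,0,0],[-1,-4,2,36,0,0,0],[-1,-4,2,36,0,0,0],[-1,-4,2,36,0,0,0],[-1,-4,2,36,0,0,0]],
])

```text
t: 22.88
eef_pos: [0.5771, -0.1155, 0.1612]
tool_rot: [0.0, 0.62, 0.785, 0.0]
contact_force: [0.6, -0.6, -1.1]
gripper_width: 0.137
grasp_force: 39.5
```

```bash
python3 - <<'E'
from h import *
d=snap('wrist','w11');go(.5761,-.1126,.15,103.4)
# predicted panel lower-edge ends and slot ends (slot at z=.068)
o=bot.get_obs();p=o['eef_pos'];a=np.radians(103.4);u=np.array([np.cos(a),np.sin(a)])
for r in(-.0377,.0423): print('panel low end',proj(d,[(*(p[:2]+r*u),p[2]-.078)]))
for r in(-.042,.042): print('slot end',proj(d,[(*(np.array([.5756,-.1104])+r*u),.068)]))
cv2.imwrite('pics/c9.png',cv2.convertScaleAbs(cv2.resize(d['image'][130:330,190:450],None,fx=3,fy=3,interpolation=3)[:,:,::-1],alpha=1.3))
E
```

```text
inc [ 2.9 -0.6 11.4] [ 0.06  0.03 -0.02] | at [ 0.5773 -0.1153  0.1614] yaw 103.4 t 22.9 F [ 1.6  0.2 -0.7] q [ 0.44  0.45 -0.46  1.81  0.24  0.93  0.12]
panel low end [[320.76078083 261.93162316]]
panel low end [[320.45457396 147.1484389 ]]
slot end [[320.00655371 252.05635948]]
slot end [[319.63282286 137.67491087]]
```

View pics/c9.png

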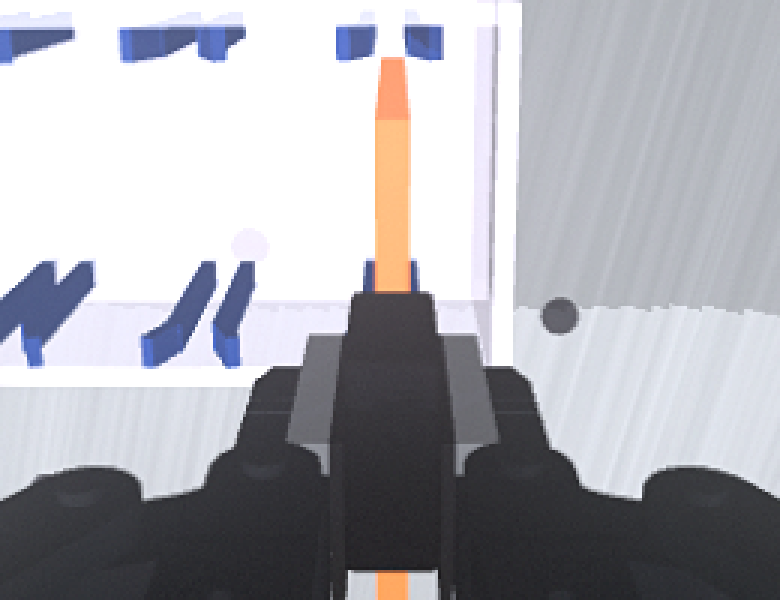

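The panel's lower far end is at crop (392,57), centred in the rib gap (375–405). It needs +2.9 mm along tool x before going in.

Request:
step_arm([
  [[-1,1.5,-0.3,0,0,0,0],[-1,2.9,-0.6,0,0,0,0],[-1,2.9,-0.6,3,0,0,0],[-1,2.9,-0.6,3,0,0,0],[-1,2.9,-0.6,3,0,0,0]],
])

```text
t: 23.35
eef_pos: [0.5755, -0.1121, 0.1575]
tool_rot: [-0.0, 0.62, 0.785, -0.0]
contact_force: [1.3, 0.6, -0.7]
gripper_width: 0.133
grasp_force: 39.5
```

```bash
python3 - <<'E'
from h import *
go(.5761,-.1126,.083,103.4)
E
```

```text
inc [-0.6  0.5 74.5] [-0.02 -0.    0.02] | at [ 0.5755 -0.1121  0.1575] yaw 103.4 t 23.4 F [ 1.3  0.6 -0.7] q [ 0.44  0.45 -0.46  1.82  0.24  0.93  0.11]
```

Request:
step_arm([
  [[-1,0,0,4,0,0,0],[-1,0,0,8,0,0,0],[-1,0,0,12,0,0,0],[-1,0,0,16,0,0,0],[-1,0,0,20,0,0,0],[-1,0,0,25,0,0,0],[-1,0,0,30,0,0,0],[-1,0,0,30,0,0,0]],
])

```text
t: 24.02
eef_pos: [0.5749, -0.1121, 0.1263]
tool_rot: [-0.001, 0.62, 0.785, -0.0]
contact_force: [0.0, -0.3, -0.6]
gripper_width: 0.133
grasp_force: 39.5
```

Entered freely. The panel's bottom is now about 20 mm inside the slot.

Request:
step_arm([
  [[-1,0,0,7,0,0,0],[-1,0,0,14,0,0,0],[-1,0,0,21,0,0,0],[-1,0,0,28,0,0,0],[-1,0,0,34,0,0,0],[-1,0,0,39,0,0,0],[-1,0,0,42,0,0,0],[-1,0,0,43,0,0,0],[-1,0,0,43,0,0,0]],
])

```text
t: 24.77
eef_pos: [0.5755, -0.1121, 0.0843]
tool_rot: [-0.0, 0.62, 0.785, -0.0]
contact_force: [-0.4, 0.4, 0.2]
gripper_width: 0.133
grasp_force: 39.5
```

Request:
step_arm([
  [[-1,0,0,1,0,0,0],[0,0,0,1,0,0,0],[0,0,0,1,0,0,0],[0,0,0,1,0,0,0],[0,0,0,-15,0,0,0],[0,0,0,-45,0,0,0],[0,0,0,-80,0,0,0],[0,0,0,-115,0,0,0],[0,0,0,-140,0,0,0],[0,0,0,-140,0,0,0]],
])

```text
t: 25.6
eef_pos: [0.579, -0.1122, 0.231]
tool_rot: [0.005, 0.62, 0.785, 0.002]
contact_force: [0.7, -0.1, -0.1]
gripper_width: 0.5
grasp_force: 0.0
```

```bash
python3 - <<'E'
from h import *
d=snap('wrist','w12')
h=cv2.cvtColor(d['image'],cv2.COLOR_RGB2HSV)
m=cv2.inRange(h,(3,140,120),(20,255,255));n,l,s,c=cv2.connectedComponentsWithStats(m)
print([(s[i].tolist(),c[i].round(1).tolist()) for i in range(1,n) if s[i][4]>20])
a=np.radians(103.4);u=np.array([np.cos(a),np.sin(a)])
for r in(-.04,.04): print('home ends z=.085',proj(d,[(*(np.array([.5756,-.1104])+r*u),.085)]))
go(.5174,-.367,.20,100)
E
```

```text
[([534, 92, 25, 8, 70], [546.5, 94.9]), ([314, 136, 5, 32, 159], [316.0, 151.6])]
home ends z=.085 [[315.59213583 228.647713  ]]
home ends z=.085 [[315.05747559 138.07695434]]
inc [-233.8 -117.8   28.1] [0.36 0.15 3.4 ] | at [ 0.5777 -0.1123  0.2281] yaw 103.4 t 25.6 F [ 0.4  0.1 -0.7] q [ 0.46  0.38 -0.48  1.75  0.2   1.05  0.15]
```

Request:
step_arm([
  [[0,-30,-15,0,0,0,1],[0,-65,-33,0,0,0,2],[0,-100,-50,0,0,0,3],[0,-135,-68,0,0,0,3.4],[0,-170,-86,10,0,0,3.4],[0,-205,-104,30,0,0,3.4],[0,-230,-117,50,0,0,3.4],[0,-235,-118,75,0,0,3.4],[0,-235,-118,78,0,0,3.4],[0,-235,-118,78,0,0,3.4]],
])

```text
t: 26.48
eef_pos: [0.5138, -0.3668, 0.144]
tool_rot: [-0.003, 0.643, 0.766, 0.0]
contact_force: [0.0, 0.7, 0.4]
gripper_width: 0.503
grasp_force: 0.0
```

```bash
python3 - <<'E'
from h import *
d=snap('wrist','w13')
h=cv2.cvtColor(d['image'],cv2.COLOR_RGB2HSV)
m=cv2.inRange(h,(0,0,0),(180,255,45));m[260:]=0;m[:,:260]=0;m[:,380:]=0;n,l,s,c=cv2.connectedComponentsWithStats(m)
print([(s[i].tolist(),c[i].round(1).tolist()) for i in range(1,n) if s[i][4]>30])
a=np.radians(100);u=np.array([np.cos(a),np.sin(a)]);v=np.array([u[1],-u[0]])
for r in(-.015,.015): print('tab edge',[proj(d,[(*(np.array([.5173,-.3687])+r*u+k*v),.111)])[0].round(1) for k in(-.006,.006)])
go(.5173,-.3686,.082,100)
E
```

```text
[([315, 203, 7, 35, 46], [316.0, 216.4]), ([369, 244, 7, 16, 70], [371.1, 253.3])]
tab edge [array([315.4, 263.8]), array([336.9, 263.7])]
tab edge [array([315.1, 212.4]), array([337.5, 212.3])]
inc [-2.8  1.4 64. ] [-0.04 -0.14  0.11] | at [ 0.5155 -0.3663  0.146 ] yaw 100.1 t 26.5 F [-0.1  1.9  0.7] q [ 0.78  0.52 -0.36  1.72  0.22  0.94  0.52]
```

Request:
step_arm([
  [[0,-3,1.4,15,0,0,0],[0,-3,1.4,40,0,0,0],[0,-3,1.4,58,0,0,0],[0,-3,1.4,64,0,0,0],[0,-3,1.4,64,0,0,0],[-1,-3,1.4,64,0,0,0],[-1,-3,1.4,64,0,0,0],[-1,-3,1.4,64,0,0,0],[-1,-3,1.4,64,0,0,0],[-1,-3,1.4,64,0,0,0]],
])

```text
t: 27.37
eef_pos: [0.5183, -0.3713, 0.0844]
tool_rot: [0.001, 0.643, 0.766, 0.0]
contact_force: [0.4, 1.1, 6.5]
gripper_width: 0.133
grasp_force: 40.2
```

Request:
step_arm([
  [[-1,0,0,0,0,0,0],[-1,0,0,-15,0,0,0],[-1,0,0,-45,0,0,0],[-1,0,0,-80,0,0,0],[-1,0,0,-115,0,0,0],[-1,0,0,-120,0,0,0],[-1,0,0,-120,0,0,0]],
])

```text
t: 27.95
eef_pos: [0.519, -0.3718, 0.2063]
tool_rot: [0.003, 0.643, 0.766, 0.0]
contact_force: [0.5, -1.3, -1.2]
gripper_width: 0.131
grasp_force: 39.6
```

```bash
python3 - <<'E'
from h import *
o=bot.get_obs();print(o['gripper_width'],o['grasp_force'])
go(.4784,-.1336,.20,103.4)
E
```

```text
0.13144167597578615 39.589954018592834
inc [241.7   1.3   5.2] [ 0.27  0.28 -3.4 ] | at [ 0.519  -0.3718  0.2063] yaw 100.0 t 27.9 F [ 0.5 -1.3 -1.2] q [ 0.8   0.46 -0.37  1.66  0.19  1.05  0.54]
```

```bash
python3 - <<'E'
from h import *
go(.5276,-.1244,.163,103.4)
E
```

```text
inc [242.4  51.2  42.4] [ 0.27  0.28 -3.4 ] | at [ 0.519  -0.3718  0.2063] yaw 100.0 t 27.9 F [ 0.5 -1.3 -1.2] q [ 0.8   0.46 -0.37  1.66  0.19  1.05  0.54]
```

Request:
step_arm([
  [[-1,20,4,0,0,0,0],[-1,50,10,0,0,0,-1],[-1,85,17,0,0,0,-2],[-1,120,25,0,0,0,-3],[-1,155,33,0,0,0,-3.4],[-1,190,41,0,0,0,-3.4],[-1,220,47,0,0,0,-3.4],[-1,238,51,0,0,0,-3.4],[-1,242,51,5,0,0,-3.4],[-1,242,51,5,0,0,-3.4]],
])

```text
t: 28.78
eef_pos: [0.5242, -0.1222, 0.1958]
tool_rot: [-0.001, 0.619, 0.786, -0.001]
contact_force: [-0.6, -0.2, -1.5]
gripper_width: 0.136
grasp_force: 39.5
```

```bash
python3 - <<'E'
from h import *
go(.5276,-.1244,.163,103.4)
E
```

```text
inc [-3.   2.9 32.8] [-0.15 -0.07  0.18] | at [ 0.5242 -0.1222  0.1958] yaw 103.6 t 28.8 F [-0.6 -0.2 -1.5] q [ 0.51  0.33 -0.48  1.89  0.19  0.96  0.18]
```

Request:
step_arm([
  [[-1,-1,1,10,0,0,0],[-1,-2,2,22,0,0,0.2],[-1,-3,2.5,32,0,0,0.2],[-1,-3,2.5,33,0,0,0.2],[-1,-3,2.5,33,0,0,0.2],[-1,-3,2.5,33,0,0,0.2]],
])

```text
t: 29.28
eef_pos: [0.5285, -0.1264, 0.1643]
tool_rot: [-0.0, 0.621, 0.784, -0.0]
contact_force: [0.3, -0.2, -0.4]
gripper_width: 0.133
grasp_force: 39.5
```

```bash
python3 - <<'E'
from h import *
d=snap('wrist','w14');go(.5276,-.1244,.163,103.4)
cv2.imwrite('pics/c10.png',cv2.convertScaleAbs(cv2.resize(d['image'][130:330,190:450],None,fx=3,fy=3,interpolation=3)[:,:,::-1],alpha=1.1))
E
```

```text
inc [ 2.1 -0.7  1.7] [ 0.02 -0.   -0.21] | at [ 0.5288 -0.1263  0.1647] yaw 103.2 t 29.3 F [-0.9 -0.5 -1.3] q [ 0.5   0.38 -0.47  1.91  0.22  0.9   0.15]
```

View pics/c10.png

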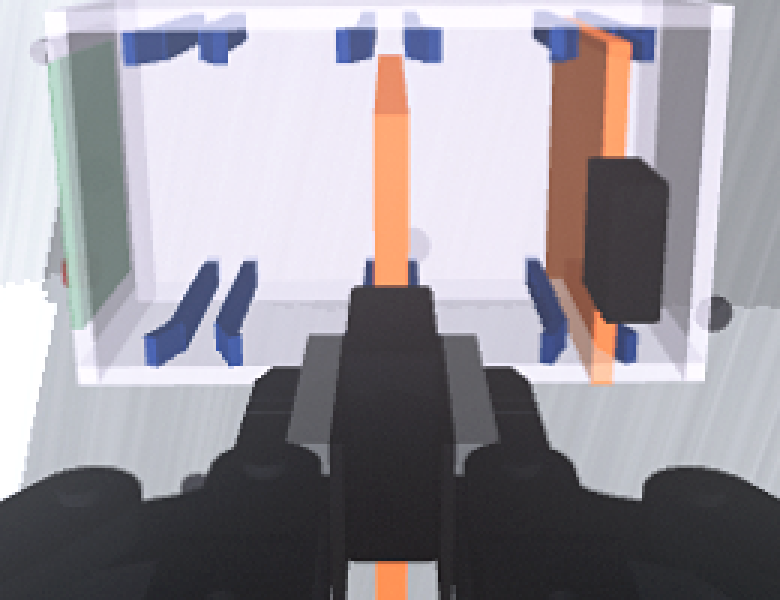

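The first panel stands in slot 2. The second hangs over slot 1, with its far end at (391,55) and the rib gap at about (390,45). Shift +2.1 mm, then insert.

Request:
step_arm([
  [[-1,1,-0.4,0,0,0,0],[-1,2.1,-0.7,0,0,0,-0.2],[-1,2.1,-0.7,4,0,0,-0.2],[-1,2.1,-0.7,9,0,0,-0.2],[-1,2.1,-0.7,14,0,0,-0.2],[-1,2.1,-0.7,18,0,0,-0.2],[-1,2.1,-0.7,22,0,0,-0.2],[-1,2.1,-0.7,27,0,0,-0.2],[-1,2.1,-0.7,33,0,0,-0.2],[-1,2.1,-0.7,36,0,0,-0.2]],
])

```text
t: 30.17
eef_pos: [0.527, -0.1241, 0.1276]
tool_rot: [-0.0, 0.62, 0.785, -0.0]
contact_force: [-0.4, -0.4, -1.6]
gripper_width: 0.128
grasp_force: 39.5
```

Entering freely; down to about z 0.085.

Request:
step_arm([
  [[-1,0,0,7,0,0,0],[-1,0,0,14,0,0,0],[-1,0,0,21,0,0,0],[-1,0,0,28,0,0,0],[-1,0,0,35,0,0,0],[-1,0,0,40,0,0,0],[-1,0,0,42,0,0,0],[-1,0,0,42.5,0,0,0],[-1,0,0,42.5,0,0,0]],
])

```text
t: 30.92
eef_pos: [0.5274, -0.1241, 0.086]
tool_rot: [-0.0, 0.62, 0.785, 0.0]
contact_force: [-0.1, -0.5, -0.3]
gripper_width: 0.132
grasp_force: 39.5
```

Request:
step_arm([
  [[0,0,0,0,0,0,0],[0,0,0,0,0,0,0],[0,0,0,0,0,0,0],[0,0,0,-15,0,0,0],[0,0,0,-45,0,0,0],[0,0,0,-80,0,0,0],[0,0,0,-115,0,0,0],[0,0,0,-150,0,0,0],[0,-35,0,-160,0,0,0],[0,-70,0,-160,0,0,0]],
])

```text
t: 31.75
eef_pos: [0.5464, -0.1912, 0.2513]
tool_rot: [0.004, 0.618, 0.786, 0.002]
contact_force: [0.8, -0.8, -0.2]
gripper_width: 0.498
grasp_force: 0.0
```

Request:
step_arm([
  [[0,-40,0,0,0,0,0],[0,-80,0,0,0,0,0],[0,-120,0,0,0,0,0],[0,-160,0,0,0,0,0],[0,-200,0,0,0,0,0],[0,-240,0,0,0,0,0],[0,-280,0,0,0,0,0],[0,-300,0,0,0,0,0]],
])

```text
t: 32.42
eef_pos: [0.6118, -0.4901, 0.2454]
tool_rot: [0.001, 0.622, 0.783, -0.001]
contact_force: [-0.7, -0.2, -1.4]
gripper_width: 0.501
grasp_force: 0.0
```

```bash
python3 - <<'E'
from h import *
t=snap('top','top9')
m,l,b=blobs(t,(0,0,0),(180,255,28),25);print(b)
print('tab pred',proj(t,[(.5756,-.1104,.111),(.527,-.122,.111)]),'grip pred',proj(t,[(.5235,.147,.130)]))
# pot centre: lid ring seen as a grey disc
cv2.imwrite('pics/c11.png',cv2.resize(t['image'][170:320,140:500],None,fx=2.2,fy=2.2,interpolation=3)[:,:,::-1])
print(bot.get_obs()['t'])
E
```

```text
[(1, 608, 75, 29, 41, 506, [621.8, 95.0]), (3, 147, 112, 30, 34, 613, [162.0, 130.1]), (5, 550, 123, 56, 63, 1372, [572.7, 153.7]), (8, 363, 197, 11, 7, 45, [368.4, 200.1]), (9, 369, 216, 11, 7, 47, [373.7, 219.2]), (10, 251, 219, 22, 9, 120, [261.2, 222.8]), (13, 175, 264, 11, 14, 92, [179.7, 270.2]), (15, 572, 286, 68, 20, 618, [602.1, 293.7]), (16, 383, 288, 17, 16, 102, [391.0, 295.2]), (17, 0, 302, 26, 98, 2046, [10.2, 346.3]), (24, 511, 362, 51, 38, 1456, [538.0, 383.6])]
tab pred [[369.45783884 199.40148135]
 [375.1754134  219.25635464]] grip pred [[261.52983282 222.33432185]]
32.4667
```

View pics/c11.png

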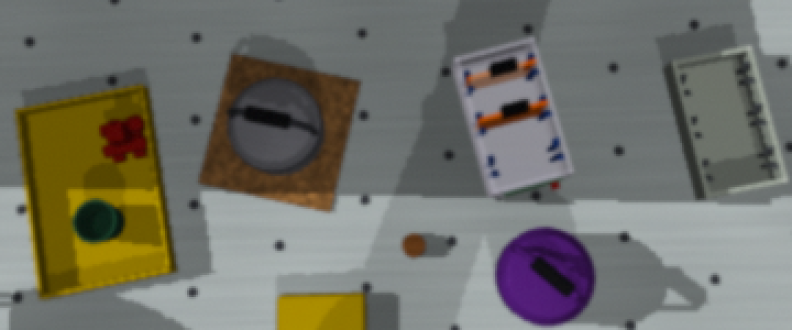

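The final top view shows the pot on the mat (275,127), both panels in cube slots (505,70) and (515,110), and the rack empty. The knot in the tray has been knocked aside to (123,137), so I check that it is still within limits.

```bash
python3 - <<'E'
from h import *
t=load('top9')
a=np.radians(9.9);X=np.array([np.cos(a),np.sin(a)]);Y=np.array([-X[1],X[0]])
for lab,lo,hi,z in(('red',(0,150,40),(5,255,255),.035),('green',(55,90,15),(95,255,255),.045)):
    for b in blobs(t,lo,hi,80)[2]:
        p=plane(t,b[6],z)[:2]-[.4578,.3562];print(lab,b,(p@X).round(3),(p@Y).round(3))
w=snap('scene','s9');print(proj(w,[(.5756,-.1104,.111),(.527,-.122,.111)]),[b for b in blobs(w,(0,0,0),(180,255,30),20)[2] if 240<b[1]<310 and 130<b[2]<230])
E
```

```text
red (3, 186, 223, 20, 20, 264, [196.2, 232.5]) 0.052 -0.041
green (1, 231, 87, 24, 24, 389, [242.8, 99.4]) 0.378 -0.216
green (3, 174, 261, 22, 18, 292, [184.1, 270.2]) -0.037 -0.001
[[279.20487963 195.24807608]
 [280.49357957 181.43168811]] [(148, 284, 131, 10, 10, 35, [289.0, 135.1]), (149, 278, 181, 8, 7, 49, [281.6, 184.4]), (152, 276, 195, 9, 7, 54, [280.1, 198.3])]
```

```bash
python3 -c "
from h import *
print(bot.hand_in())"
```

```text
the job is handed in; nothing more can be done
None
```

I handed the job in. By my last camera check, both toys (knot and cup) lie in the tray, the pot stands on the mat, and both panels sit fully home in slots 1 and 2 of the cube; the hand-in returned no verdict.

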